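# Make up a column of parts cartons in the clamping carrier

### The job

Open the clamping carrier by turning its knob back to the stop at the white mark, then stack all the white-and-blue parts cartons lying on the bench flat and squarely, one on another, in a single column on the carrier's yellow rectangle, their long sides along it. Then turn the knob clockwise until its pointer is at the red mark so that the cheeks close on the bottom carton, and after that set the red hold-down block squarely on top of the column. Leave the other things on the bench where they are.

Things in the scene. Friction and masses are not known exactly. Their poses are not given: they have to be found in the camera images.
- carrier: grey steel base plate (210 mm along its x, 110 mm along its y, 12 mm thick) fixed to the bench, with a green gearbox (100 x 100 mm, top 56 mm above the bench) centred 165 mm from the plate's centre along the carrier's +y. Origin: under the plate's centre, on the bench
- pad (a point): centre of the yellow rectangle (94 x 58 mm) on top of the carrier's plate, 12 mm above the bench, where the column stands; axes as the carrier's: x runs from cheek to cheek and is the long direction of the rectangle
- cheek_face (a point): middle of the face of the cheek on the pad's -x side. The two dark steel cheeks (16 mm thick, 76 mm wide, tops 40 mm above the bench) stand across the carrier's x, one beyond each end of the yellow rectangle, and move together: each face is 59 mm from the pad's centre with the knob at 0, 47 mm at 2.0 (1 mm from the end of a centred carton)
- clamp_knob (a joint): angle of the black knob on the gearbox (dial radius 30 mm, upright grip bar 56 mm long, 14 wide, 28 high), rad, clockwise from above positive. 0: end stop, fully open, white pointer end of the bar at the white mark, towards the carrier's -x. 2.0: red mark. Turns on to 2.6. Stays where left; takes about 0.1 N m. Moves both cheeks inward 6 mm per rad
- knob_grip (a point): point on the knob's vertical axis at the height to grip its bar (13 mm over the bar's foot, 83 mm above the bench; bar top 93 mm above the bench, dial top 65 mm); this frame turns with the knob, its x runs along the bar, away from the white pointer
- carton_1: white carton with a blue band and a yellow patch on top, closed, 92 mm along its x, 56 mm along its y, 36 mm high, about 0.2 kg; origin at the centre of its underside. All cartons are alike; three to five are present
- carton_2: white carton with a blue band and a yellow patch on top, closed, 92 mm along its x, 56 mm along its y, 36 mm high, about 0.2 kg; origin at the centre of its underside. All cartons are alike; three to five are present
- carton_3: white carton with a blue band and a yellow patch on top, closed, 92 mm along its x, 56 mm along its y, 36 mm high, about 0.2 kg; origin at the centre of its underside. All cartons are alike; three to five are present
- carton_4: white carton with a blue band and a yellow patch on top, closed, 92 mm along its x, 56 mm along its y, 36 mm high, about 0.2 kg; origin at the centre of its underside. All cartons are alike; three to five are present
- carton_5: white carton with a blue band and a yellow patch on top, closed, 92 mm along its x, 56 mm along its y, 36 mm high, about 0.2 kg; origin at the centre of its underside. All cartons are alike; three to five are present
- hold_down: red hold-down block, plate 88 mm along its x, 52 mm along its y, 14 mm thick, with an aluminium grip bar standing on it, 56 mm along x, 14 mm along y, from 14 to 44 mm above the underside; 0.45 kg; origin at the centre of its underside
- wrench: steel wrench lying on the bench, 170 mm long; bystander
- screwdriver: screwdriver lying on the bench; bystander
- multimeter: green multimeter lying on the bench, 150 x 75 x 32 mm, origin under its centre; bystander
- socket: small steel socket, 24 mm across, 32 mm high; bystander
- glue_bottle: white bottle with an orange nozzle, 52 mm across, 155 mm high; bystander
- oil_bottle: black bottle with a red cap, 72 mm across, 210 mm high; bystander
Things that resemble listed ones, but are neither listed nor needed, are in the scene too. There is more than one size of the hold_down; the job needs the smaller.

How it is judged:
By the outcome, as a careful person would: the job done as asked, in the order asked, and still so for the second after the job is handed in, with the robot touching nothing.
Of carton_1, carton_2, carton_3, carton_4, carton_5 only 3 to 5 are there at a start; the rules pass over those that are not, and their reading is None.
At some moment in a run one of hold_down may be knocked a few centimetres aside while the robot is not near it.
Once in a run the grip may slacken for a moment while it holds something.
It also fails if it takes over 208 s, if anything falls off the work surface, if the arm or the gripper's body presses on something with over 40 N, if the wrist force passes 120 N, or if a joint passes its speed limit or range.

### The arm

A 6-joint arm with a two-finger parallel gripper is mounted at the origin on the work surface. World frame = base frame: x ahead of the robot, y to its left, z up, the work surface at z = 0. Lengths are in m, angles in degrees, forces in N, time in s.
With the tool pointing down it reaches from about 0.25 to 0.775 m from the base axis. Payload 8.9 kg.
Tool frame: the origin (TCP) lies on the centre line of the jaws, within the pads' length; the fingertips stand env.tip_extent ahead of it and the grasp point (between the pads) lies 8 mm behind it (env.tip_extent is the distance from the TCP to the fingertips, in m); z points along the fingers, y is the line along which they close (so a half turn about z gives the same grasp; the last joint's range is limited). The gripper opens to 85 mm and grips with 20 to 120 N. Pads are 22 mm wide; open, the fingers measure 114 mm over their backs; the gripper's body (76 mm by 85 mm) begins 54 mm behind the grasp point. The pads swing forward as they close: fully open they stand 13 mm farther back than shut.
Start: joints at [59.685, 16.656, -8.789, 64.555, 0, 82.019], TCP at [0.199, 0.486, 0.242] pointing down, gripper open.
Joint ranges: [-144.48, 144.48], [-52.06, 99.96], [-74.48, 78.29], [-112.23, 115.85], [-86.99, 84.42], [-180, 180]. Speed limits (degrees/s): [127.2, 127.2, 159.86, 180, 180, 180].

### API

Orientations are given as [roll, pitch, yaw] about the fixed x, y, z axes, in that order (R = Rz(yaw) Ry(pitch) Rx(roll)).
In Python, from rig import env gives the robot as it stands.
- The arm moves only by the shell command python3 -m jog 'ROWS'. ROWS is JSON, a list of rows, each an object with "delta_pos": the shift along the tool's x, y, z in cm, a list of three; "dr": the turn, a rotation vector about the tool's x, y, z in rad, a list of three; "hand": the opening, from 0 (shut) to 1 (fully open). In form: [{"delta_pos": [x, y, z], "dr": [wx, wy, wz], "hand": hand}, ...]. A call has 1 to 8 rows; each row shifts and turns the commanded pose from where the row before left it, along the tool's axes as they then stand; what a row does not reach is not made up. A row lasts 1/12 s, in which the tool goes at most 41.7 mm and 7.16 degrees, less where a joint would pass 70% of its speed; a pose out of reach is approached as far as the arm can. A call with a gripper value outside its range is refused whole. The fingers move at their own pace and stop on an object; the grip force is fixed at half the most. Time passes only in rows, so rows that do not move let the fingers close. It gives the time, the measured TCP pose, the force, the opening and the grip force at its end, in the units of the state.
- env.get_obs(): the state, without advancing time (a new reading comes with each control period).
- env.get_image(name): name is "scene" or "side" or "wrist"; returns a dict with "img" (480x640x3 uint8, red, green, blue), "camera_matrix" (3x3 intrinsics, pixels), "dist_coeffs" ([k1, k2, p1, p2, k3] as OpenCV has them; the pictures are not rectified), "rvec" (rotation vector, rad) and "tvec" (3), from world to camera coordinates, as OpenCV has them; the wrist camera has in their place "tool_from_camera" (4x4, takes a point from camera to tool coordinates, whose origin is the TCP and whose axes are the flange's). Camera axes: x right, y down, z forward; pixel columns grow to the right and rows downward; lengths in m; the calibration is good to about 2 mm. A picture is of the moment at which its call begins: read the wrist's pose just before it. There is no depth.
- env.finish_job(): hands the job in; it is judged then, once.
Trained networks look in a picture, given as the dict that the camera call returned (one of the last four; its "shot" number tells which), for a name from the list of things; names that differ only in an ending like _2 or _b are one class to them, and where a whole thing is asked for, a point or a joint stands for the part that bears it (a point fixed in the world has none). Each returns a list of dicts, best first, with "score" (0 to 1); they miss things now and then, are a little off and sometimes report something else, mostly with a low value. They report only what shows in the picture. A call takes as long as a camera call. They do not tell look-alikes from the thing itself.
- env.recognise(thing, picture): "box" ([left, top, right, bottom] as shares, 0 to 1, of the picture: columns of its width, rows of its height, round what is visible of it).
- env.outline_of(thing, picture): "region" (480x640 bool, what is visible of it) and "box" ([left, top, right, bottom] as shares, 0 to 1, of the picture: columns of its width, rows of its height, round what is visible of it).
The state is a dict: "time_s": time; "joint_pos": joint angles; "qd": joint speeds; "joint_efforts": joint torques, N m; "ee_pos": TCP position; "eef_rot": TCP orientation; "contact_force": force on the tool from outside, world axes, zero at the start; "torque": the same for the moment, N m; "width": finger opening in m; "grip_force": force on a finger pad.
Only numpy, scipy, OpenCV 4.12 (cv2) and the standard library are available. Lean on these libraries where they do the work, as an engineer would, in place of code of your own. Each camera call takes 0.05 s, during which the arm holds its last target. There are 200 camera calls.

## Working session

There is one attempt and no reset: what is moved stays moved. The work goes in short steps, Python scripts to look and compute and a shell command to move; the robot and the scene stay as the last step left them, time stands still between calls to the robot, and variables do not carry over. Pictures are saved under pics/ and viewed, at most 14 in all, crops included, and the job is handed in when it is done.

```bash
ls; mkdir -p pics; python3 - <<'E'
from rig import env
import cv2,numpy as np
print(env.get_obs(), env.tip_extent)
for n in ["scene","side"]:
    p=env.get_image(n); cv2.imwrite(f"pics/{n}0.png",p["img"][:,:,::-1])
    print(n,p["camera_matrix"].tolist(),p["dist_coeffs"],p["rvec"],p["tvec"])
    for t in ["carton_1","hold_down","clamp_knob","carrier","knob_grip"]:
        for r in env.recognise(t,p):
            b=r["box"]; print(t,round(r["score"],2),[int(b[0]*640),int(b[1]*480),int(b[2]*640),int(b[3]*480)])
E
```

```text
pics
{'time_s': 0.0, 'joint_pos': array([ 5.96847544e+01,  1.66876780e+01, -8.82808502e+00,  6.45553267e+01,
        1.47299276e-04,  8.20189602e+01]), 'qd': array([-0.00871739,  0.00031319, -0.06625612, -0.03873468,  0.07735428,
        0.01556198]), 'joint_efforts': array([ 2.05207478e-03, -5.37144506e+01,  3.31369543e+01,  1.60687213e-02,
       -6.07371408e-05,  9.57455342e-07]), 'ee_pos': array([0.1992945 , 0.48527086, 0.24176307]), 'eef_rot': array([-1.79929619e+02, -1.00163467e-02,  1.57665788e+02]), 'contact_force': array([-0.35321546, -0.88148288,  0.20816619]), 'torque': array([-0.06651882, -0.03510609, -0.0062373 ]), 'grip_force': 0.0, 'width': 0.08576475391365802} 0.011
scene [[539.2816093016149, 0.0, 315.3500831726978], [0.0, 539.2816093016149, 238.4074866565868], [0.0, 0.0, 1.0]] [0.01082419 0.         0.         0.         0.        ] [ 2.37896463  0.62977075 -0.23210321] [-0.49727567 -0.09091929  1.57832332]
carton_1 0.98 [209, 310, 256, 344]
carton_1 0.92 [169, 349, 213, 397]
carton_1 0.92 [287, 291, 330, 332]
carton_1 0.81 [262, 332, 308, 370]
carton_1 0.75 [212, 38
[... 165 characters left out ...]
 0.72 [294, 197, 398, 295]
knob_grip 0.86 [359, 194, 386, 223]
side [[556.684415226787, 0.0, 324.08479763250693], [0.0, 556.684415226787, 244.57798885812002], [0.0, 0.0, 1.0]] [-0.13906527  0.          0.          0.          0.        ] [ 2.13419137 -0.44705134  0.21502381] [-0.44694248  0.2060719   1.36351427]
carton_1 0.95 [349, 344, 397, 381]
carton_1 0.84 [409, 335, 456, 372]
carton_1 0.76 [358, 269, 394, 291]
carton_1 0.72 [324, 306, 369, 345]
carton_1 0.6 [320, 191, 339, 212]
carton_1 0.43 [303, 194, 380, 264]
hold_down 0.95 [307, 282, 347, 309]
hold_down 0.9 [251, 324, 299, 370]
clamp_knob 0.48 [319, 198, 336, 211]
carrier 0.78 [303, 197, 380, 269]
knob_grip 0.61 [320, 192, 337, 209]
```

View pics/scene0.png

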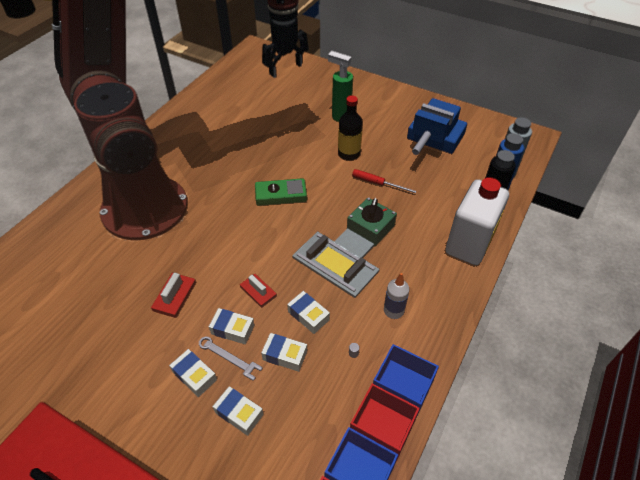

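View pics/side0.png

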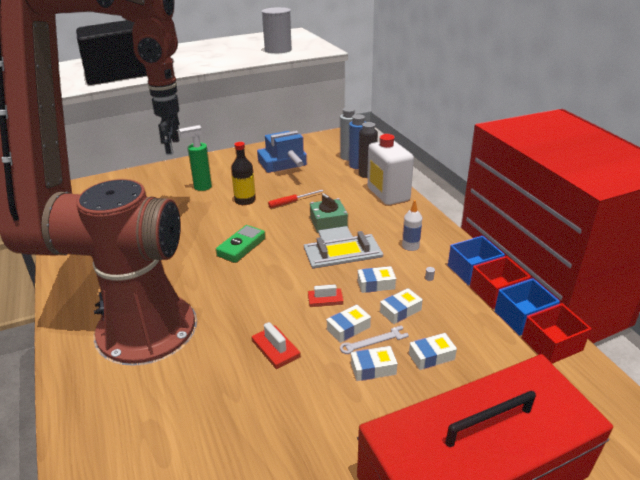

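```bash
cat > h.py <<'E'
from rig import env
import cv2,numpy as np
from scipy.optimize import minimize
from scipy.spatial.transform import Rotation as Ro
def shot(n):
    o=env.get_obs(); p=env.get_image(n)
    if n=="wrist":
        T=np.eye(4);T[:3,:3]=Ro.from_euler("xyz",o["eef_rot"],degrees=True).as_matrix();T[:3,3]=o["ee_pos"]
        C=np.linalg.inv(T@np.array(p["tool_from_camera"])); p["R"]=C[:3,:3];p["t"]=C[:3,3]
    else: p["R"]=cv2.Rodrigues(np.array(p["rvec"]))[0];p["t"]=np.array(p["tvec"])
    return p
def proj(p,P):
    return cv2.projectPoints(np.array(P,float).reshape(-1,1,3),cv2.Rodrigues(p["R"])[0],p["t"],p["camera_matrix"],np.array(p["dist_coeffs"]))[0][:,0]
def back(p,uv,z):
    n=cv2.undistortPoints(np.array(uv,float).reshape(-1,1,2),p["camera_matrix"],np.array(p["dist_coeffs"]))[:,0]
    d=np.c_[n,np.ones(len(n))]@p["R"]; c=-p["R"].T@p["t"]
    return c+d*((z-c[2])/d[:,2])[:,None]
def box(a,b,z0,z1,x=0,y=0): return np.array([[x+i*a/2,y+j*b/2,k] for i in(-1,1) for j in(-1,1) for k in(z0,z1)])
CARTON=[box(.092,.056,0,.036)]
HOLD=[box(.088,.052,0,.014),box(.056,.014,.014,.044)]
def place(parts,x,y,a,z=0):
    c,s=np.cos(a),np.sin(a);M=np.array([[c,s,0],[-s,c,0],[0,0,1]])
    return [q@M+[x,y,z] for q in parts]
S=4
def fit(views,parts,x0,z=0,yaws=None,scale=False):
    """views: [(picture, region)]; returns cost,(x,y,yaw)"""
    prep=[]
    for p,m in views:
        ys,xs=np.where(m);o=np.array([xs.min()-25,ys.min()-25]);w,h=xs.max()+25-o[0],ys.max()+25-o[1]
        c=np.zeros((h,w),np.uint8);a=np.maximum(o,0);sub=m[a[1]:o[1]+h,a[0]:o[0]+w];c[a[1]-o[1]:a[1]-o[1]+sub.shape[0],a[0]-o[0]:a[0]-o[0]+sub.shape[1]]=sub
        prep.append((p,o,cv2.resize(c,None,fx=S,fy=S,interpolation=cv2.INTER_LINEAR_EXACT if 0 else cv2.INTER_NEAREST)))
    def cost(v):
        t=0; pp=[q*(v[3] if scale else 1) for q in parts]
        for p,o,c in prep:
            r=np.zeros_like(c)
            for q in place(pp,v[0],v[1],v[2],z):
                u=(proj(p,q)-o+.5)*S
                cv2.fillConvexPoly(r,cv2.convexHull(np.round(u*16-8).astype(np.int32)),1,shift=4)
            t+=1-(r&c).sum()/max((r|c).sum(),1)
        return t/len(prep)
    best=None
    for a in (yaws if yaws is not None else np.radians([0,30,60,90,120,150])):
        s=np.r_[x0[:2],a,[1] if scale else []];n=len(s)
        r=minimize(cost,s,method="Nelder-Mead",options=dict(initial_simplex=np.vstack([s]+[s+np.eye(n)[i]*[.01,.01,.2,.1][i] for i in range(n)]),xatol=1e-4,fatol=1e-4))
        if best is None or r.fun<best[0]: best=(r.fun,r.x)
    return best
def cen(m): ys,xs=np.where(m); return [xs.mean(),ys.mean()]
def save(n,img): cv2.imwrite("pics/"+n,img[:,:,::-1])
E
cat > m1.py <<'E'
from h import *
ps,pd=shot("scene"),shot("side")
for t,parts,h in [("carton_1",CARTON,.018),("hold_down",HOLD,.012)]:
    A=[r["region"] for r in env.outline_of(t,ps) if r["score"]>.3]; B=[r["region"] for r in env.outline_of(t,pd) if r["score"]>.3]
    Bp=[back(pd,cen(m),h)[0] for m in B]
    for m in A:
        x=back(ps,cen(m),h)[0]; d=[np.hypot(*(b-x)[:2]) for b in Bp]; j=int(np.argmin(d))
        v=[(ps,m)]+([(pd,B[j])] if d[j]<.03 else [])
        f,r=fit(v,parts,x,scale=(t=="hold_down"))
        print(t,np.round(cen(m)),len(v),"cost",round(f,3),"xy",r[:2].round(4),"yaw",round(np.degrees(r[2])%180,1),r[3:])
for n,p in(("scene",ps),("side",pd)):
    for t in("carrier","clamp_knob","knob_grip","wrench","multimeter","screwdriver","socket","glue_bottle"):
        for r in env.outline_of(t,p)[:1]: print(n,t,round(r["score"],2),"z0",back(p,cen(r["region"]),.01).round(3)[0],r["region"].sum())
    hsv=cv2.cvtColor(p["img"],cv2.COLOR_RGB2HSV); y=cv2.inRange(hsv,(22,150,120),(35,255,255))
    k,l,st,c=cv2.connectedComponentsWithStats(y); i=1+np.argmax(st[1:,4]); 
    q=cv2.boxPoints(cv2.minAreaRect(np.argwhere(l==i)[:,::-1].astype(np.float32))); print("yellow",st[i],back(p,[c[i]],.012).round(4),back(p,q,.012).round(3)[:,:2].tolist())
w=shot("wrist"); print(np.round(w["tool_from_camera"],3).tolist(),w["camera_matrix"].round(0).tolist())
E
python3 m1.py
```

```text
carton_1 [238. 410.] 2 cost 0.063 xy [ 0.5935 -0.3722] yaw 175.5 []
carton_1 [308. 312.] 2 cost 0.09 xy [ 0.6    -0.0825] yaw 163.8 []
carton_1 [193. 372.] 1 cost 0.037 xy [ 0.4529 -0.3504] yaw 167.5 []
carton_1 [285. 352.] 2 cost 0.07 xy [ 0.6079 -0.204 ] yaw 10.5 []
carton_1 [232. 326.] 1 cost 0.072 xy [ 0.4592 -0.2083] yaw 11.3 []
hold_down [173. 295.] 2 cost 0.069 xy [ 0.276  -0.2022] yaw 102.9 [1.27788829]
hold_down [258. 290.] 2 cost 0.064 xy [ 0.4518 -0.0848] yaw 163.3 [0.99824853]
scene carrier 0.63 z0 [0.592 0.152 0.01 ] 4867
scene clamp_knob 0.7 z0 [0.588 0.303 0.01 ] 331
scene knob_grip 0.75 z0 [0.588 0.303 0.01 ] 373
scene wrench 0.78 z0 [ 0.508 -0.277  0.01 ] 487
scene multimeter 0.82 z0 [0.314 0.241 0.01 ] 1223
scene screwdriver 0.74 z0 [0.53  0.427 0.01 ] 315
scene glue_bottle 0.54 z0 [ 0.455 -0.205  0.01 ] 1069
yellow [316 247  38  30 552] [[0.5803 0.0902 0.012 ]] [[0.533, 0.07], [0.53, 0.128], [0.625, 0.111], [0.626, 0.055]]
side carrier 0.95 z0 [0.598 0.16  0.01 ] 3300
side clamp_knob 0.79 z0 [0.65  0.349 0.01 ] 270
side knob_grip 0.8 z0 [0.65  0.348 0.01 ] 230
side wrench 0.75 z0 [ 0.498 -0.278  0.01 ] 497
side multimeter 0.59 z0 [0.321 0.245 0.01 ] 1086
side screwdriver 0.83 z0 [0.54 0.43 0.01] 308
side socket 0.58 z0 [ 0.752 -0.11   0.01 ] 120
yellow [233 175  22  23 377] [[0.4275 0.573  0.012 ]] [[0.412, 0.664], [0.482, 0.65], [0.443, 0.496], [0.378, 0.51]]
[[0.0, -0.945, -0.327, 0.086], [1.0, 0.0, 0.001, 0.0], [-0.001, -0.327, 0.945, -0.132], [0.0, 0.0, 0.0, 1.0]] [[386.0, 0.0, 318.0], [0.0, 386.0, 239.0], [0.0, 0.0, 1.0]]
```

```bash
cat > g.py <<'E'
# g.py x y z yaw : tool-frame shift/turn from the present pose
import sys,math
from h import *
o=env.get_obs();x,y,z,yaw=map(float,sys.argv[1:5])
R=Ro.from_euler("xyz",o["eef_rot"],degrees=True);T=Ro.from_euler("xyz",[180,0,yaw],degrees=True)
d=R.inv().apply(np.array([x,y,z])-o["ee_pos"])*100;w=(R.inv()*T).as_rotvec()
if abs(w[2])>3.3: print("long turn")
n=max(math.ceil(np.linalg.norm(d)/3.6),math.ceil(np.degrees(np.linalg.norm(w))/6.5),1)
# dz first is separate: shift in fixed start axes
print("pos",o["ee_pos"].round(4),"rot",o["eef_rot"].round(2),"t",round(o["time_s"],2),"w",round(o["width"],4),"F",o["contact_force"].round(1),"j6",o["joint_pos"][5].round(1))
print("total cm",d.round(2),"dr",w.round(4),"rows",n,"per row",(d/n).round(3),(w/n).round(4))
E
python3 g.py 0.6 0.17 0.33 157.67
```

```text
pos [0.1995 0.4856 0.2423] rot [180.     0.   157.67] t 1.75 w 0.0855 F [-0.5 -0.6  0.5] j6 82.0
total cm [-49.04 -13.98  -8.77] dr [ 0.      0.     -0.0001] rows 15 per row [-3.269 -0.932 -0.584] [ 0.  0. -0.]
```

```bash
python3 -m jog '[{"delta_pos":[0,0,-3],"dr":[0,0,0],"hand":1},{"delta_pos":[0,0,-3],"dr":[0,0,0],"hand":1},{"delta_pos":[-1.5,0,-2.8],"dr":[0,0,0],"hand":1},{"delta_pos":[-3.5,-1,0],"dr":[0,0,0],"hand":1},{"delta_pos":[-3.5,-1,0],"dr":[0,0,0],"hand":1},{"delta_pos":[-3.5,-1,0],"dr":[0,0,0],"hand":1},{"delta_pos":[-3.5,-1,0],"dr":[0,0,0],"hand":1},{"delta_pos":[-3.5,-1,0],"dr":[0,0,0],"hand":1}]' && python3 -m jog '[{"delta_pos":[-3.5,-1,0],"dr":[0,0,0],"hand":1},{"delta_pos":[-3.5,-1,0],"dr":[0,0,0],"hand":1},{"delta_pos":[-3.5,-1,0],"dr":[0,0,0],"hand":1},{"delta_pos":[-3.5,-1,0],"dr":[0,0,0],"hand":1},{"delta_pos":[-3.5,-1,0],"dr":[0,0,0],"hand":1},{"delta_pos":[-3.5,-1,0],"dr":[0,0,0],"hand":1},{"delta_pos":[-3.5,-1,0],"dr":[0,0,0],"hand":1},{"delta_pos":[-3.5,-1,0],"dr":[0,0,0],"hand":1}]' && python3 -m jog '[{"delta_pos":[-2,-1,0],"dr":[0,0,0],"hand":1},{"delta_pos":[0,0,0],"dr":[0,0,0],"hand":1},{"delta_pos":[0,0,0],"dr":[0,0,0],"hand":1}]'
cat > m2.py <<'E'
from h import *
import sys
w=shot("wrist"); save(sys.argv[1],w["img"])
for t in("clamp_knob","carrier"):
    for r in env.outline_of(t,w)[:2]: print(t,round(r["score"],2),cen(r["region"]),back(w,cen(r["region"]),.08).round(3)[0],r["region"].sum())
hsv=cv2.cvtColor(w["img"],cv2.COLOR_RGB2HSV); y=cv2.inRange(hsv,(20,130,100),(35,255,255))
k,l,st,c=cv2.connectedComponentsWithStats(y)
for i in 1+np.argsort(-st[1:,4])[:3]:
    pts=np.argwhere(l==i)[:,::-1].astype(float); P=back(w,pts,.012)[:,:2]*1000
    (cx,cy),(a,b),g=cv2.minAreaRect(P.astype(np.float32)); print("yellow px",c[i].round(),st[i,4],"rect",round(cx,1),round(cy,1),round(a,1),round(b,1),round(g,1))
E
python3 m2.py w1.png
```

```text
time_s: 2.42
ee_pos: [0.3573, 0.366, 0.3305]
eef_rot: [180.0, 0.0, 157.7]
contact_force: [0.1, 0.8, -0.4]
width: 0.0853
grip_force: 0.0
time_s: 3.08
ee_pos: [0.5861, 0.1854, 0.3303]
eef_rot: [180.0, 0.0, 157.7]
contact_force: [-0.7, 0.7, 0.2]
width: 0.0856
grip_force: 0.0
time_s: 3.33
ee_pos: [0.6001, 0.1689, 0.3296]
eef_rot: [-180.0, -0.1, 157.5]
contact_force: [-0.3, 0.8, 0.4]
width: 0.0856
grip_force: 0.0
clamp_knob 0.76 [np.float64(398.49511754068715), np.float64(166.46473779385173)] [0.603 0.254 0.08 ] 2765
clamp_knob 0.28 [np.float64(12.907843137254902), np.float64(206.07320261437908)] [ 0.487 -0.129  0.08 ] 1530
carrier 0.64 [np.float64(306.51479030188426), np.float64(176.25221179172013)] [0.577 0.166 0.08 ] 29614
carrier 0.56 [np.float64(398.4817188088956), np.float64(166.51941198643047)] [0.603 0.254 0.08 ] 2653
yellow px [252. 192.] 3787 rect 581.8 92.7 58.0 94.1 81.0
yellow px [132. 282.] 455 rect 627.1 -102.8 35.2 24.6 75.2
yellow px [ 62. 316.] 393 rect 634.2 -220.9 24.2 34.9 10.3
```

View pics/w1.png

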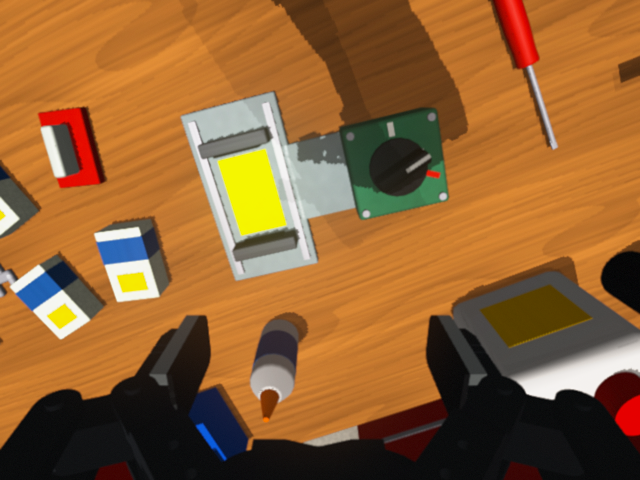

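White-pointer end is near pixel (428,157), white mark at (391,130), red mark (433,174), dial centre (398,166); small hold-down at (72,148). Computing the knob angle.

```bash
python3 - <<'E'
from h import *
w=shot("wrist")
i=w["img"][130:205,360:455]; cv2.imwrite("pics/knob.png",cv2.resize(i,None,fx=7,fy=7,interpolation=cv2.INTER_CUBIC)[:,:,::-1])
print(proj(w,[[.6076,.2557,.093],[.6076,.2557,.065]]).round(1))
a=np.radians(-9)
for th in (1,1.2,1.4,1.6):
    y=a-th; print(th,proj(w,[[.6076-.028*np.cos(y),.2557-.028*np.sin(y),.093]]).round(1))
E
python3 g.py .6076 .2557 .14 99
```

```text
[[402.7 174. ]
 [397.1 169.4]]
1 [[424.7 152.8]]
1.2 [[428.1 157.4]]
1.4 [[430.4 162.6]]
1.6 [[431.6 168.2]]
pos [0.5988 0.1709 0.3306] rot [179.99   0.   157.74] t 3.53 w 0.0853 F [-0.5  0.6  0.3] j6 31.5
total cm [ 2.4   8.18 19.06] dr [ 2.0000e-04 -1.0000e-04  1.0251e+00] rows 10 per row [0.24  0.818 1.906] [ 0.     -0.      0.1025]
```

View pics/knob.png

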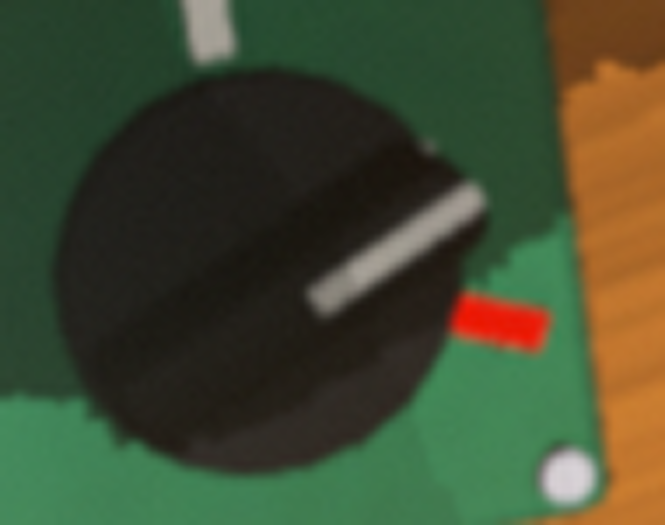

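```bash
python3 -m jog '[{"delta_pos":[0.8,2.73,1.5],"dr":[0,0,0],"hand":1},{"delta_pos":[0.8,2.73,1.5],"dr":[0,0,0],"hand":1},{"delta_pos":[0.8,2.72,1.5],"dr":[0,0,0],"hand":1},{"delta_pos":[0,0,2],"dr":[0,0,0.121],"hand":1},{"delta_pos":[0,0,2],"dr":[0,0,0.121],"hand":1},{"delta_pos":[0,0,2],"dr":[0,0,0.121],"hand":1},{"delta_pos":[0,0,2],"dr":[0,0,0.121],"hand":1},{"delta_pos":[0,0,2],"dr":[0,0,0.121],"hand":1}]' && python3 -m jog '[{"delta_pos":[0,0,2],"dr":[0,0,0.121],"hand":1},{"delta_pos":[0,0,1.5],"dr":[0,0,0.121],"hand":1},{"delta_pos":[0,0,1],"dr":[0,0,0.1215],"hand":0.7},{"delta_pos":[0,0,0],"dr":[0,0,0],"hand":0.7},{"delta_pos":[0,0,0],"dr":[0,0,0],"hand":0.7}]'; python3 g.py .6076 .2557 .081 102.25
```

```text
time_s: 4.2
ee_pos: [0.6075, 0.2559, 0.1849]
eef_rot: [180.0, 0.0, 122.8]
contact_force: [-0.5, -0.1, 0.8]
width: 0.0853
grip_force: 0.0
time_s: 4.62
ee_pos: [0.6077, 0.2554, 0.1405]
eef_rot: [-180.0, 0.0, 102.5]
contact_force: [-0.3, -0.1, -0.3]
width: 0.0597
grip_force: 0.0
pos [0.6077 0.2554 0.1405] rot [-179.97    0.    102.46] t 4.62 w 0.0597 F [-0.3 -0.1 -0.3] j6 94.0
total cm [0.03 0.   5.95] dr [-0.0005  0.      0.0037] rows 2 per row [1.600e-02 2.000e-03 2.975e+00] [-0.0003  0.      0.0019]
```

```bash
python3 -m jog '[{"delta_pos":[0,0,2.5],"dr":[0,0,0],"hand":0.7},{"delta_pos":[0,0,2],"dr":[0,0,0],"hand":0.7},{"delta_pos":[0,0,1.4],"dr":[0,0,0],"hand":0.7},{"delta_pos":[0,0,0],"dr":[0,0,0],"hand":0.3},{"delta_pos":[0,0,0],"dr":[0,0,0],"hand":0},{"delta_pos":[0,0,0],"dr":[0,0,0],"hand":0},{"delta_pos":[0,0,0],"dr":[0,0,0],"hand":0},{"delta_pos":[0,0,0],"dr":[0,0,0],"hand":0}]'
```

```text
time_s: 5.28
ee_pos: [0.6092, 0.2551, 0.0834]
eef_rot: [179.9, -0.0, 102.2]
contact_force: [-3.0, -0.1, 6.3]
width: 0.0128
grip_force: 59.3
```

```bash
python3 -m jog '[{"delta_pos":[0,0,-0.2],"dr":[0,0,-0.1],"hand":0},{"delta_pos":[0,0,0],"dr":[0,0,-0.12],"hand":0},{"delta_pos":[0,0,0],"dr":[0,0,-0.12],"hand":0},{"delta_pos":[0,0,0],"dr":[0,0,-0.12],"hand":0},{"delta_pos":[0,0,0],"dr":[0,0,-0.12],"hand":0},{"delta_pos":[0,0,0],"dr":[0,0,-0.12],"hand":0},{"delta_pos":[0,0,0],"dr":[0,0,-0.12],"hand":0},{"delta_pos":[0,0,0],"dr":[0,0,-0.12],"hand":0}]' && python3 -m jog '[{"delta_pos":[0,0,0],"dr":[0,0,-0.12],"hand":0},{"delta_pos":[0,0,0],"dr":[0,0,-0.1],"hand":0},{"delta_pos":[0,0,0],"dr":[0,0,-0.06],"hand":0},{"delta_pos":[0,0,0],"dr":[0,0,-0.06],"hand":0},{"delta_pos":[0,0,0],"dr":[0,0,-0.04],"hand":0},{"delta_pos":[0,0,0],"dr":[0,0,0],"hand":0},{"delta_pos":[0,0,0],"dr":[0,0,0],"hand":0}]'; python3 -c "
from rig import env;print(env.get_obs()['torque'])"
```

```text
time_s: 5.95
ee_pos: [0.6087, 0.2548, 0.0835]
eef_rot: [180.0, 0.0, 156.4]
contact_force: [2.5, 0.6, -9.3]
width: 0.0125
grip_force: 61.3
time_s: 6.53
ee_pos: [0.6093, 0.2545, 0.0838]
eef_rot: [180.0, 0.1, 177.7]
contact_force: [4.7, -0.8, -7.0]
width: 0.0128
grip_force: 91.5
[-0.19509443 -0.99255007 -1.58809896]
```

```bash
python3 -m jog '[{"delta_pos":[0,0,0],"dr":[0,0,0],"hand":0.6},{"delta_pos":[0,0,0],"dr":[0,0,0],"hand":0.6},{"delta_pos":[0,0,0],"dr":[0,0,0],"hand":0.6},{"delta_pos":[0,0,-1.5],"dr":[0,0,0],"hand":1},{"delta_pos":[0,0,-3],"dr":[0,0,0],"hand":1},{"delta_pos":[0,0,-4],"dr":[0,0,0],"hand":1},{"delta_pos":[0,0,-4],"dr":[0,0,0],"hand":1},{"delta_pos":[0,0,-4],"dr":[0,0,0],"hand":1}]' && python3 -m jog '[{"delta_pos":[0,0,-4],"dr":[0,0,0],"hand":1},{"delta_pos":[0,0,-2],"dr":[0,0,0],"hand":1},{"delta_pos":[0,0,0],"dr":[0,0,0],"hand":1}]'; python3 m2.py w2.png; python3 - <<'E'
import cv2
i=cv2.imread('pics/w2.png'); cv2.imwrite('pics/w2c.png',i[0:400,:640])
E
python3 g.py .56 -.12 .30 168
```

```text
time_s: 7.2
ee_pos: [0.6078, 0.2548, 0.2507]
eef_rot: [180.0, 0.0, 177.8]
contact_force: [1.6, 0.4, -0.2]
width: 0.0854
grip_force: 0.0
time_s: 7.45
ee_pos: [0.61, 0.2555, 0.3149]
eef_rot: [179.8, 0.5, 177.8]
contact_force: [0.3, 0.0, 0.1]
width: 0.0854
grip_force: 0.0
clamp_knob 0.9 [np.float64(315.8147360963514), np.float64(190.56960680127523)] [0.604 0.255 0.08 ] 2823
carrier 0.93 [np.float64(224.0418806670471), np.float64(165.1297634899499)] [0.576 0.17  0.08 ] 31542
yellow px [170. 162.] 4281 rect 581.7 92.6 58.0 94.0 80.9
yellow px [ 14. 210.] 543 rect 627.1 -106.2 34.7 24.5 75.3
yellow px [399. 394.] 199 rect 914.2 362.2 4.7 107.6 0.1
pos [0.6081 0.2548 0.3081] rot [ 1.8000e+02 -2.0000e-02  1.7783e+02] t 7.6 w 0.0853 F [-0.3 -0.4 -1.1] j6 18.6
total cm [  3.39 -37.64   0.81] dr [-0.     -0.0003  0.1715] rows 11 per row [ 0.308 -3.422  0.074] [-0.     -0.      0.0156]
```

View pics/w2c.png

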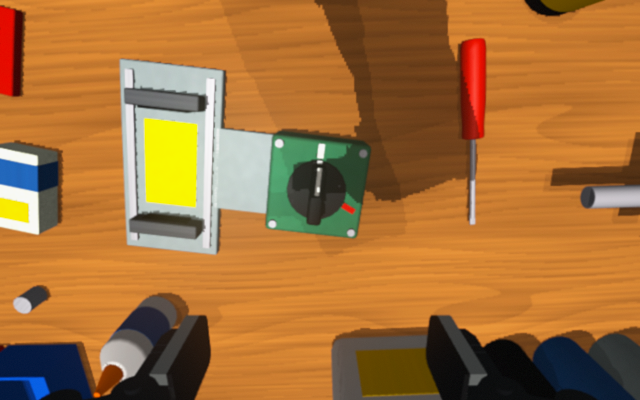

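Pointer (320,150–195) sits under the white mark; knob open. Now over the cartons.

```bash
python3 -m jog '[{"delta_pos":[0.4,-3.7,0],"dr":[0,0,0],"hand":1},{"delta_pos":[0.4,-3.7,0],"dr":[0,0,0],"hand":1},{"delta_pos":[0.4,-3.7,0],"dr":[0,0,0],"hand":1},{"delta_pos":[0.4,-3.7,0],"dr":[0,0,0],"hand":1},{"delta_pos":[0.4,-3.7,0],"dr":[0,0,0],"hand":1},{"delta_pos":[0.4,-3.7,0],"dr":[0,0,0],"hand":1},{"delta_pos":[0.4,-3.7,0],"dr":[0,0,0],"hand":1},{"delta_pos":[0.4,-3.7,0],"dr":[0,0,0],"hand":1}]' && python3 -m jog '[{"delta_pos":[0.4,-3.7,0],"dr":[0,0,0],"hand":1},{"delta_pos":[0.4,-3.7,0],"dr":[0,0,0],"hand":1},{"delta_pos":[0.4,-3.7,0],"dr":[0,0,0],"hand":1},{"delta_pos":[0.4,-3.7,0],"dr":[0,0,0],"hand":1},{"delta_pos":[0,0,0],"dr":[0,0,0],"hand":1},{"delta_pos":[0,0,0],"dr":[0,0,0],"hand":1},{"delta_pos":[0,0,0],"dr":[0,0,0],"hand":1}]'
cat > m3.py <<'E'
from h import *
import sys
w=shot("wrist"); save(sys.argv[1],w["img"])
for t,parts,h in [("carton_1",CARTON,.018),("hold_down",HOLD,.012)]:
    for r in env.outline_of(t,w):
        m=r["region"]
        if r["score"]<.4: continue
        edge=m[:, :2].any() or m[:,-2:].any() or m[:2].any()
        f,v=fit([(w,m)],parts,back(w,cen(m),h)[0],scale=(t=="hold_down"))
        print(t,round(r["score"],2),np.round(cen(m)),"edge" if edge else "","cost",round(f,3),"xy",v[:2].round(4),"yaw",round(np.degrees(v[2])%180,1),v[3:])
E
python3 m3.py w3.png
```

```text
time_s: 8.27
ee_pos: [0.5636, -0.0412, 0.3069]
eef_rot: [180.0, -0.1, 177.8]
contact_force: [0.7, -0.0, -0.7]
width: 0.0849
grip_force: 0.0
time_s: 8.85
ee_pos: [0.5428, -0.1867, 0.3071]
eef_rot: [179.9, -0.1, 177.8]
contact_force: [0.3, 0.2, -0.1]
width: 0.0853
grip_force: 0.0
carton_1 0.91 [293. 108.]  cost 0.023 xy [ 0.4591 -0.2062] yaw 11.3 []
carton_1 0.86 [158. 237.]  cost 0.031 xy [ 0.5932 -0.3711] yaw 175.8 []
carton_1 0.82 [304. 243.]  cost 0.025 xy [ 0.6065 -0.2028] yaw 10.6 []
carton_1 0.66 [412. 233.]  cost 0.026 xy [ 0.6001 -0.0807] yaw 164.7 []
hold_down 0.82 [413.  95.]  cost 0.025 xy [ 0.4515 -0.082 ] yaw 163.3 [0.98938342]
```

View pics/w3.png

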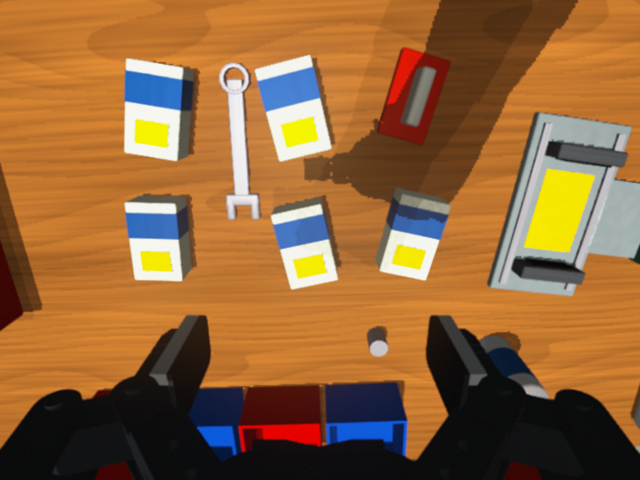

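```bash
python3 g.py .6001 -.0807 .08 164.7
```

```text
pos [ 0.5435 -0.1858  0.3079] rot [ 1.7997e+02 -4.0000e-02  1.7790e+02] t 9.0 w 0.0851 F [-0.   1.  -0.5] j6 -24.1
total cm [-5.29 10.7  22.8 ] dr [ 0.0004 -0.0008  0.2304] rows 8 per row [-0.661  1.338  2.849] [ 0.0001 -0.0001  0.0288]
```

```bash
python3 -m jog '[{"delta_pos":[-1.32,2.68,2.5],"dr":[0,0,0],"hand":0.85},{"delta_pos":[-1.32,2.67,2.5],"dr":[0,0,0],"hand":0.85},{"delta_pos":[-1.32,2.68,2.5],"dr":[0,0,0],"hand":0.85},{"delta_pos":[-1.33,2.67,2.5],"dr":[0,0,0],"hand":0.85},{"delta_pos":[0,0,3.3],"dr":[0,0,0.0576],"hand":0.85},{"delta_pos":[0,0,3.3],"dr":[0,0,0.0576],"hand":0.85},{"delta_pos":[0,0,3.2],"dr":[0,0,0.0576],"hand":0.85},{"delta_pos":[0,0,3],"dr":[0,0,0.0576],"hand":0.85}]' && python3 -m jog '[{"delta_pos":[0,0,2.5],"dr":[0,0,0],"hand":0.85},{"delta_pos":[0,0,2.2],"dr":[0,0,0],"hand":0.85},{"delta_pos":[0,0,1.5],"dr":[0,0,0],"hand":0.85},{"delta_pos":[0,0,0],"dr":[0,0,0],"hand":0.85},{"delta_pos":[0,0,0],"dr":[0,0,0],"hand":0.5},{"delta_pos":[0,0,0],"dr":[0,0,0],"hand":0.4},{"delta_pos":[0,0,0],"dr":[0,0,0],"hand":0.4},{"delta_pos":[0,0,0],"dr":[0,0,0],"hand":0.4}]'; python3 g.py .5818 .0927 .03 171
```

```text
time_s: 9.67
ee_pos: [0.6001, -0.0804, 0.0786]
eef_rot: [180.0, -0.0, 164.6]
contact_force: [0.2, -0.5, -1.3]
width: 0.0726
grip_force: 0.0
time_s: 10.33
ee_pos: [0.6012, -0.0822, 0.0195]
eef_rot: [-180.0, 0.1, 164.6]
contact_force: [-0.9, -0.5, -1.0]
width: 0.055
grip_force: 64.4
pos [ 0.6012 -0.0822  0.0195] rot [-1.8000e+02  1.1000e-01  1.6463e+02] t 10.33 w 0.055 F [-0.9 -0.5 -1. ] j6 0.7
total cm [ 6.51 16.35 -1.06] dr [-1.000e-04  1.900e-03 -1.112e-01] rows 5 per row [ 1.302  3.27  -0.212] [-0.      0.0004 -0.0222]
```

```bash
python3 -m jog '[{"delta_pos":[0,0,-3],"dr":[0,0,0],"hand":0.4},{"delta_pos":[0,0,-3.5],"dr":[0,0,0],"hand":0.4},{"delta_pos":[1.3,3.27,0],"dr":[0,0,0],"hand":0.4},{"delta_pos":[1.3,3.27,0],"dr":[0,0,0],"hand":0.4},{"delta_pos":[1.3,3.27,0],"dr":[0,0,0],"hand":0.4},{"delta_pos":[1.3,3.27,0],"dr":[0,0,0],"hand":0.4},{"delta_pos":[1.31,3.27,0],"dr":[0,0,0],"hand":0.4},{"delta_pos":[0,0,0],"dr":[0,0,-0.06],"hand":0.4}]' && python3 -m jog '[{"delta_pos":[0,0,0],"dr":[0,0,-0.05],"hand":0.4},{"delta_pos":[0,0,0],"dr":[0,0,0],"hand":0.4},{"delta_pos":[0,0,0],"dr":[0,0,0],"hand":0.4}]'; python3 g.py .5818 .0927 .0315 171
```

```text
time_s: 11.0
ee_pos: [0.58, 0.0984, 0.0841]
eef_rot: [179.9, -0.0, 168.3]
contact_force: [-0.6, -1.0, -0.1]
width: 0.0552
grip_force: 64.6
time_s: 11.25
ee_pos: [0.5813, 0.0928, 0.0838]
eef_rot: [180.0, 0.0, 170.8]
contact_force: [0.1, 0.3, -1.9]
width: 0.0547
grip_force: 64.6
pos [0.5813 0.0928 0.0838] rot [1.7999e+02 4.0000e-02 1.7083e+02] t 11.25 w 0.0547 F [ 0.1  0.3 -1.9] j6 11.1
total cm [-0.05  0.    5.23] dr [ 0.0001  0.0008 -0.003 ] rows 2 per row [-2.400e-02  1.000e-03  2.616e+00] [ 0.0001  0.0004 -0.0015]
```

```bash
python3 -m jog '[{"delta_pos":[0,0,2.5],"dr":[0,0,0],"hand":0.4},{"delta_pos":[0,0,1.7],"dr":[0,0,0],"hand":0.4},{"delta_pos":[0,0,0.8],"dr":[0,0,0],"hand":0.4},{"delta_pos":[0,0,0.2],"dr":[0,0,0],"hand":0.4},{"delta_pos":[0,0,0],"dr":[0,0,0],"hand":0.4},{"delta_pos":[0,0,0],"dr":[0,0,0],"hand":0.7},{"delta_pos":[0,0,0],"dr":[0,0,0],"hand":0.8},{"delta_pos":[0,0,0],"dr":[0,0,0],"hand":0.8}]' && python3 -m jog '[{"delta_pos":[0,0,-2.5],"dr":[0,0,0],"hand":0.85},{"delta_pos":[0,0,-4],"dr":[0,0,0],"hand":0.85},{"delta_pos":[0,0,-4],"dr":[0,0,0],"hand":0.85},{"delta_pos":[0,0,-4],"dr":[0,0,0],"hand":0.85},{"delta_pos":[0,0,0],"dr":[0,0,0],"hand":0.85},{"delta_pos":[0,0,0],"dr":[0,0,0],"hand":0.85}]'
cat > m4.py <<'E'
# top-face check of the n-th carton on the column
from h import *
import sys
n=int(sys.argv[1]); w=shot("wrist"); save(sys.argv[2],w["img"])
top=place([box(.092,.056,.036*(n-1),.036*n)],0,0,0)
for r in env.outline_of("carton_1",w):
    m=r["region"];x=back(w,cen(m),.012+.036*n-.018)[0]
    if np.hypot(x[0]-.5818,x[1]-.0927)>.06: continue
    f,v=fit([(w,m)],[box(.092,.056,0,.036*n)],x,z=.012,yaws=[np.radians(-9)])
    print("stack",round(r["score"],2),round(f,3),v[:2].round(4),np.degrees(v[2]).round(1))
E
python3 m4.py 1 s1.png; python3 g.py .6065 -.2028 .1 190.6
```

```text
time_s: 11.92
ee_pos: [0.5816, 0.0925, 0.0318]
eef_rot: [180.0, 0.1, 170.9]
contact_force: [-0.2, 0.5, -0.4]
width: 0.0682
grip_force: 0.0
time_s: 12.42
ee_pos: [0.583, 0.0927, 0.1794]
eef_rot: [179.9, 0.3, 170.9]
contact_force: [-1.5, 1.2, -0.7]
width: 0.0726
grip_force: 0.0
stack 0.73 0.021 [0.5807 0.0925] -9.2
pos [0.5808 0.0927 0.176 ] rot [-1.800e+02 -2.000e-02  1.709e+02] t 12.52 w 0.0727 F [-0.6  0.4 -0.2] j6 11.0
total cm [ -7.22 -28.77   7.6 ] dr [ 0.000e+00 -3.000e-04 -3.439e-01] rows 9 per row [-0.802 -3.196  0.844] [ 0.     -0.     -0.0382]
```

```bash
python3 -m jog '[{"delta_pos":[-0.9,-3.6,0],"dr":[0,0,0],"hand":0.85},{"delta_pos":[-0.9,-3.6,0],"dr":[0,0,0],"hand":0.85},{"delta_pos":[-0.9,-3.6,0],"dr":[0,0,0],"hand":0.85},{"delta_pos":[-0.9,-3.6,0],"dr":[0,0,0],"hand":0.85},{"delta_pos":[-0.9,-3.6,0],"dr":[0,0,0],"hand":0.85},{"delta_pos":[-0.9,-3.6,1],"dr":[0,0,0],"hand":0.85},{"delta_pos":[-0.9,-3.6,1],"dr":[0,0,0],"hand":0.85},{"delta_pos":[-0.92,-3.57,1],"dr":[0,0,0],"hand":0.85}]' && python3 -m jog '[{"delta_pos":[0,0,1.5],"dr":[0,0,-0.115],"hand":0.85},{"delta_pos":[0,0,1.5],"dr":[0,0,-0.115],"hand":0.85},{"delta_pos":[0,0,1.6],"dr":[0,0,-0.114],"hand":0.85},{"delta_pos":[0,0,0],"dr":[0,0,0],"hand":0.85},{"delta_pos":[0,0,0],"dr":[0,0,0],"hand":0.85}]'; python3 g.py .6065 -.2028 .0195 190.6
```

```text
time_s: 13.18
ee_pos: [0.6058, -0.2043, 0.1442]
eef_rot: [180.0, -0.1, 170.9]
contact_force: [1.0, -0.2, 0.2]
width: 0.0731
grip_force: 0.0
time_s: 13.6
ee_pos: [0.6054, -0.2022, 0.0984]
eef_rot: [179.9, -0.2, -169.6]
contact_force: [0.5, 0.7, 0.2]
width: 0.0725
grip_force: 0.0
pos [ 0.6054 -0.2022  0.0984] rot [ 179.86   -0.2  -169.59] t 13.6 w 0.0725 F [0.5 0.7 0.2] j6 -35.4
total cm [-0.12 -0.1   7.89] dr [ 0.0024 -0.0034 -0.0034] rows 3 per row [-0.041 -0.033  2.63 ] [ 0.0008 -0.0011 -0.0011]
```

```bash
python3 -m jog '[{"delta_pos":[0,0,3],"dr":[0,0,0],"hand":0.85},{"delta_pos":[0,0,3],"dr":[0,0,0],"hand":0.85},{"delta_pos":[-0.1,-0.1,1.8],"dr":[0,0,0],"hand":0.85},{"delta_pos":[0,0,0],"dr":[0,0,0],"hand":0.85},{"delta_pos":[0,0,0],"dr":[0,0,0],"hand":0.5},{"delta_pos":[0,0,0],"dr":[0,0,0],"hand":0.4},{"delta_pos":[0,0,0],"dr":[0,0,0],"hand":0.4},{"delta_pos":[0,0,0],"dr":[0,0,0],"hand":0.4}]' && python3 -m jog '[{"delta_pos":[0,0,-3],"dr":[0,0,0],"hand":0.4},{"delta_pos":[0,0,-3.5],"dr":[0,0,0],"hand":0.4},{"delta_pos":[0,0,-3],"dr":[0,0,0],"hand":0.4},{"delta_pos":[0,0,0],"dr":[0,0,0.115],"hand":0.4},{"delta_pos":[0,0,0],"dr":[0,0,0.115],"hand":0.4},{"delta_pos":[0,0,0],"dr":[0,0,0.11],"hand":0.4},{"delta_pos":[0,0,0],"dr":[0,0,0],"hand":0.4}]'; python3 g.py .5818 .0927 .1145 171
```

```text
time_s: 14.27
ee_pos: [0.609, -0.204, 0.0239]
eef_rot: [-179.9, 0.1, -169.4]
contact_force: [0.3, -0.9, -1.5]
width: 0.0548
grip_force: 65.3
time_s: 14.85
ee_pos: [0.6083, -0.2037, 0.1184]
eef_rot: [-180.0, 0.1, 170.8]
contact_force: [0.6, 0.3, -1.9]
width: 0.0548
grip_force: 65.4
pos [ 0.6083 -0.2037  0.1184] rot [-1.7998e+02  7.0000e-02  1.7082e+02] t 14.85 w 0.0548 F [ 0.6  0.3 -1.9] j6 -15.9
total cm [ 7.35 28.84  0.37] dr [-0.0004  0.0013 -0.0031] rows 9 per row [0.816 3.205 0.041] [-0.      0.0001 -0.0003]
```

```bash
python3 -m jog '[{"delta_pos":[0.9,3.6,0],"dr":[0,0,0],"hand":0.4},{"delta_pos":[0.9,3.6,0],"dr":[0,0,0],"hand":0.4},{"delta_pos":[0.9,3.6,0],"dr":[0,0,0],"hand":0.4},{"delta_pos":[0.9,3.6,0],"dr":[0,0,0],"hand":0.4},{"delta_pos":[0.9,3.6,0],"dr":[0,0,0],"hand":0.4},{"delta_pos":[0.9,3.6,0],"dr":[0,0,0],"hand":0.4},{"delta_pos":[0.9,3.6,0],"dr":[0,0,0],"hand":0.4},{"delta_pos":[0.9,3.64,0],"dr":[0,0,0],"hand":0.4}]' && python3 -m jog '[{"delta_pos":[0,0,0.5],"dr":[0,0,0],"hand":0.4},{"delta_pos":[0,0,2],"dr":[0,0,0],"hand":0.4},{"delta_pos":[0,0,1],"dr":[0,0,0],"hand":0.4},{"delta_pos":[0,0,0],"dr":[0,0,0],"hand":0.4},{"delta_pos":[0,0,0],"dr":[0,0,0],"hand":0.4}]'; python3 g.py .5832 .0925 .0715 171
```

```text
time_s: 15.52
ee_pos: [0.5811, 0.0941, 0.1179]
eef_rot: [180.0, 0.0, 171.3]
contact_force: [0.4, -0.6, -2.0]
width: 0.0548
grip_force: 65.4
time_s: 15.93
ee_pos: [0.5809, 0.0919, 0.082]
eef_rot: [-180.0, -0.1, 171.2]
contact_force: [0.2, 0.1, -0.9]
width: 0.0547
grip_force: 65.3
pos [0.5809 0.0919 0.082 ] rot [-1.7998e+02 -8.0000e-02  1.7117e+02] t 15.93 w 0.0547 F [ 0.2  0.1 -0.9] j6 10.7
total cm [-0.22  0.09  1.05] dr [-0.0003 -0.0014  0.0031] rows 1 per row [-0.222  0.093  1.051] [-0.0003 -0.0014  0.0031]
```

```bash
python3 -m jog '[{"delta_pos":[-0.15,0.05,0.6],"dr":[0,0,0],"hand":0.4},{"delta_pos":[0,0,0.3],"dr":[0,0,0],"hand":0.4},{"delta_pos":[0,0,0.1],"dr":[0,0,0],"hand":0.4},{"delta_pos":[0,0,0],"dr":[0,0,0],"hand":0.4},{"delta_pos":[0,0,0],"dr":[0,0,0],"hand":0.4}]'; python3 g.py .5832 .0925 .0715 171
```

```text
time_s: 16.35
ee_pos: [0.583, 0.0926, 0.0725]
eef_rot: [180.0, 0.0, 171.1]
contact_force: [-0.1, 0.3, -1.5]
width: 0.0548
grip_force: 70.2
pos [0.583  0.0926 0.0725] rot [1.8000e+02 1.0000e-02 1.7113e+02] t 16.35 w 0.0548 F [-0.1  0.3 -1.5] j6 10.8
total cm [-0.02 -0.    0.1 ] dr [0.     0.0001 0.0023] rows 1 per row [-0.021 -0.003  0.095] [0.     0.0001 0.0023]
```

```bash
python3 -m jog '[{"delta_pos":[0,0,0.1],"dr":[0,0,0],"hand":0.4},{"delta_pos":[0,0,0],"dr":[0,0,0],"hand":0.4},{"delta_pos":[0,0,0],"dr":[0,0,0],"hand":0.6},{"delta_pos":[0,0,0],"dr":[0,0,0],"hand":0.75},{"delta_pos":[0,0,0],"dr":[0,0,0],"hand":0.85},{"delta_pos":[0,0,0],"dr":[0,0,0],"hand":0.85},{"delta_pos":[0,0,-2.5],"dr":[0,0,0],"hand":0.85},{"delta_pos":[0,0,-4],"dr":[0,0,0],"hand":0.85}]' && python3 -m jog '[{"delta_pos":[0,0,-4],"dr":[0,0,0],"hand":0.85},{"delta_pos":[0,0,-2],"dr":[0,0,0],"hand":0.85},{"delta_pos":[0,0,0],"dr":[0,0,0],"hand":0.85},{"delta_pos":[0,0,0],"dr":[0,0,0],"hand":0.85}]'
python3 m4.py 2 s2.png;  python3 g.py .5932 -.3711 .14 175.8
```

```text
time_s: 17.02
ee_pos: [0.58, 0.0926, 0.1333]
eef_rot: [-179.9, -0.4, 171.1]
contact_force: [1.1, -0.4, 0.1]
width: 0.0725
grip_force: 0.0
time_s: 17.35
ee_pos: [0.5838, 0.0928, 0.1976]
eef_rot: [180.0, 0.2, 171.1]
contact_force: [-0.1, 0.2, -1.0]
width: 0.0727
grip_force: 0.0
stack 0.85 0.912 [0.5328 0.0994] -8.9
stack 0.62 0.056 [0.5818 0.0933] -8.8
pos [0.5823 0.0927 0.1953] rot [-1.7998e+02 -9.0000e-02  1.7114e+02] t 17.45 w 0.0725 F [-0.6  0.3 -0.7] j6 10.8
total cm [ -8.23 -45.66   5.53] dr [-0.0002 -0.0015 -0.0814] rows 13 per row [-0.633 -3.512  0.426] [-0.     -0.0001 -0.0063]
```

```bash
python3 -m jog '[{"delta_pos":[-0.65,-3.6,0],"dr":[0,0,0],"hand":0.85},{"delta_pos":[-0.65,-3.6,0],"dr":[0,0,0],"hand":0.85},{"delta_pos":[-0.65,-3.6,0],"dr":[0,0,0],"hand":0.85},{"delta_pos":[-0.65,-3.6,0],"dr":[0,0,0],"hand":0.85},{"delta_pos":[-0.65,-3.6,0],"dr":[0,0,0],"hand":0.85},{"delta_pos":[-0.65,-3.6,0],"dr":[0,0,0],"hand":0.85},{"delta_pos":[-0.65,-3.6,0],"dr":[0,0,0],"hand":0.85},{"delta_pos":[-0.65,-3.6,0],"dr":[0,0,0],"hand":0.85}]' && python3 -m jog '[{"delta_pos":[-0.65,-3.6,1],"dr":[0,0,0],"hand":0.85},{"delta_pos":[-0.65,-3.6,1.5],"dr":[0,0,0],"hand":0.85},{"delta_pos":[-0.65,-3.6,1.5],"dr":[0,0,0],"hand":0.85},{"delta_pos":[-0.65,-3.6,1.5],"dr":[0,0,0],"hand":0.85},{"delta_pos":[-0.43,-2.46,2],"dr":[0,0,-0.08],"hand":0.85},{"delta_pos":[0,0,0],"dr":[0,0,0],"hand":0.85},{"delta_pos":[0,0,0],"dr":[0,0,0],"hand":0.85}]'; python3 g.py .5932 -.3711 .0195 175.8
```

```text
time_s: 18.12
ee_pos: [0.5888, -0.2013, 0.1945]
eef_rot: [179.9, -0.2, 171.1]
contact_force: [1.0, 0.4, 0.8]
width: 0.0725
grip_force: 0.0
time_s: 18.7
ee_pos: [0.5919, -0.3714, 0.1177]
eef_rot: [179.8, -0.3, 175.6]
contact_force: [0.2, 0.2, -0.2]
width: 0.0723
grip_force: 0.0
pos [ 0.5919 -0.3714  0.1177] rot [179.82  -0.26 175.58] t 18.7 w 0.0723 F [ 0.2  0.2 -0.2] j6 -33.7
total cm [-0.17  0.01  9.82] dr [ 0.0032 -0.0046 -0.0039] rows 3 per row [-5.800e-02  3.000e-03  3.272e+00] [ 0.0011 -0.0015 -0.0013]
```

```bash
python3 -m jog '[{"delta_pos":[0,0,3.3],"dr":[0,0,0],"hand":0.85},{"delta_pos":[0,0,3.3],"dr":[0,0,0],"hand":0.85},{"delta_pos":[0,0,2],"dr":[0,0,0],"hand":0.85},{"delta_pos":[0,0,1.3],"dr":[0,0,0],"hand":0.85},{"delta_pos":[0,0,0],"dr":[0,0,0],"hand":0.85},{"delta_pos":[0,0,0],"dr":[0,0,0],"hand":0.5},{"delta_pos":[0,0,0],"dr":[0,0,0],"hand":0.4},{"delta_pos":[0,0,0],"dr":[0,0,0],"hand":0.4}]' && python3 -m jog '[{"delta_pos":[0,0,0],"dr":[0,0,0],"hand":0.4},{"delta_pos":[0,0,0],"dr":[0,0,0],"hand":0.4}]'; python3 g.py .5932 -.3711 .1595 171
```

```text
time_s: 19.37
ee_pos: [0.5951, -0.3717, 0.0245]
eef_rot: [-179.9, 0.1, 175.7]
contact_force: [0.2, -0.2, -1.4]
width: 0.0547
grip_force: 65.5
time_s: 19.53
ee_pos: [0.5948, -0.3716, 0.0241]
eef_rot: [-179.9, 0.1, 175.7]
contact_force: [0.3, 1.8, 6.6]
width: 0.0547
grip_force: 66.7
pos [ 0.5948 -0.3716  0.0241] rot [-1.7993e+02  1.3000e-01  1.7572e+02] t 19.53 w 0.0547 F [0.3 1.8 6.6] j6 -33.7
total cm [  0.13   0.02 -13.54] dr [-0.0011  0.0023  0.0824] rows 4 per row [ 0.034  0.006 -3.386] [-0.0003  0.0006  0.0206]
```

```bash
python3 -m jog '[{"delta_pos":[0,0,-3],"dr":[0,0,0],"hand":0.4},{"delta_pos":[0,0,-3.5],"dr":[0,0,0],"hand":0.4},{"delta_pos":[0,0,-3.5],"dr":[0,0,0],"hand":0.4},{"delta_pos":[0,0,-2.5],"dr":[0,0,0.042],"hand":0.4},{"delta_pos":[0,0,0],"dr":[0,0,0.04],"hand":0.4},{"delta_pos":[0,0,0],"dr":[0,0,0],"hand":0.4}]'; python3 g.py .583 .0927 .15 171
```

```text
time_s: 20.03
ee_pos: [0.5949, -0.372, 0.1499]
eef_rot: [-179.9, 0.2, 170.9]
contact_force: [0.5, 0.5, -3.2]
width: 0.0549
grip_force: 65.8
pos [ 0.5949 -0.372   0.1499] rot [-179.88    0.21  170.91] t 20.03 w 0.0549 F [ 0.5  0.5 -3.2] j6 -28.9
total cm [ 8.51 45.7  -0.13] dr [-0.002   0.0037 -0.0015] rows 13 per row [ 0.655  3.515 -0.01 ] [-0.0002  0.0003 -0.0001]
```

```bash
python3 -m jog '[{"delta_pos":[0.65,3.5,0],"dr":[0,0,0],"hand":0.4},{"delta_pos":[0.65,3.5,0],"dr":[0,0,0],"hand":0.4},{"delta_pos":[0.65,3.5,0],"dr":[0,0,0],"hand":0.4},{"delta_pos":[0.65,3.5,0],"dr":[0,0,0],"hand":0.4},{"delta_pos":[0.65,3.5,0],"dr":[0,0,0],"hand":0.4},{"delta_pos":[0.65,3.5,0],"dr":[0,0,0],"hand":0.4},{"delta_pos":[0.65,3.5,0],"dr":[0,0,0],"hand":0.4},{"delta_pos":[0.65,3.5,0],"dr":[0,0,0],"hand":0.4}]' && python3 -m jog '[{"delta_pos":[0.65,3.5,0],"dr":[0,0,0],"hand":0.4},{"delta_pos":[0.65,3.5,0],"dr":[0,0,0],"hand":0.4},{"delta_pos":[0.65,3.5,0],"dr":[0,0,0],"hand":0.4},{"delta_pos":[0.65,3.5,0],"dr":[0,0,0],"hand":0.4},{"delta_pos":[0.65,3.6,0.5],"dr":[0,0,0],"hand":0.4},{"delta_pos":[0,0,1.5],"dr":[0,0,0],"hand":0.4},{"delta_pos":[0,0,1],"dr":[0,0,0],"hand":0.4},{"delta_pos":[0,0,0],"dr":[0,0,0],"hand":0.4}]' && python3 -m jog '[{"delta_pos":[0,0,0],"dr":[0,0,0],"hand":0.4},{"delta_pos":[0,0,0],"dr":[0,0,0],"hand":0.4}]'; python3 g.py .583 .0927 .108 171
```

```text
time_s: 20.7
ee_pos: [0.585, -0.0846, 0.1464]
eef_rot: [180.0, -0.1, 171.1]
contact_force: [1.9, 0.4, -1.8]
width: 0.0549
grip_force: 65.6
time_s: 21.37
ee_pos: [0.5794, 0.0923, 0.1144]
eef_rot: [-179.9, -0.3, 171.1]
contact_force: [-0.8, -0.3, -1.2]
width: 0.0546
grip_force: 65.6
time_s: 21.53
ee_pos: [0.5817, 0.0913, 0.1174]
eef_rot: [-180.0, -0.0, 170.9]
contact_force: [-0.1, -0.2, -1.7]
width: 0.0543
grip_force: 65.6
pos [0.5817 0.0913 0.1174] rot [-1.7999e+02 -1.0000e-02  1.7095e+02] t 21.53 w 0.0543 F [-0.1 -0.2 -1.7] j6 10.9
total cm [-0.11  0.16  0.94] dr [-0.0002 -0.0002 -0.0009] rows 1 per row [-0.107  0.157  0.94 ] [-0.0002 -0.0002 -0.0009]
```

```bash
python3 -m jog '[{"delta_pos":[-0.1,0.13,0.5],"dr":[0,0,0],"hand":0.4},{"delta_pos":[0,0,0.3],"dr":[0,0,0],"hand":0.4},{"delta_pos":[0,0,0.1],"dr":[0,0,0],"hand":0.4},{"delta_pos":[0,0,0.1],"dr":[0,0,0],"hand":0.4},{"delta_pos":[0,0,0],"dr":[0,0,0],"hand":0.4},{"delta_pos":[0,0,0],"dr":[0,0,0],"hand":0.4}]';  python3 g.py .583 .0927 .108 171
```

```text
time_s: 22.03
ee_pos: [0.5828, 0.0931, 0.108]
eef_rot: [-180.0, 0.0, 171.0]
contact_force: [-2.7, -2.0, 5.4]
width: 0.0548
grip_force: 66.4
pos [0.5828 0.0931 0.108 ] rot [-1.7997e+02  3.0000e-02  1.7100e+02] t 22.03 w 0.0548 F [-2.7 -2.   5.4] j6 11.0
total cm [-0.02 -0.04  0.  ] dr [-0.0006  0.0006 -0.0001] rows 1 per row [-0.023 -0.037  0.001] [-0.0006  0.0006 -0.0001]
```

```bash
python3 -m jog '[{"delta_pos":[0,0,0],"dr":[0,0,0],"hand":0.6},{"delta_pos":[0,0,0],"dr":[0,0,0],"hand":0.75},{"delta_pos":[0,0,0],"dr":[0,0,0],"hand":0.85},{"delta_pos":[0,0,0],"dr":[0,0,0],"hand":0.85},{"delta_pos":[0,0,-2],"dr":[0,0,0],"hand":0.85},{"delta_pos":[0,0,-4],"dr":[0,0,0],"hand":0.85},{"delta_pos":[0,0,-4],"dr":[0,0,0],"hand":0.85},{"delta_pos":[0,0,-4],"dr":[0,0,0],"hand":0.85}]' && python3 -m jog '[{"delta_pos":[0,0,-2],"dr":[0,0,0],"hand":0.85},{"delta_pos":[0,0,0],"dr":[0,0,0],"hand":0.85},{"delta_pos":[0,0,0],"dr":[0,0,0],"hand":0.85}]'
python3 m4.py 3 s3.png;  python3 g.py .50 -.25 .27 180
```

```text
time_s: 22.7
ee_pos: [0.5822, 0.0936, 0.2488]
eef_rot: [-180.0, -0.0, 171.0]
contact_force: [1.8, -0.1, 0.8]
width: 0.0725
grip_force: 0.0
time_s: 22.95
ee_pos: [0.5836, 0.0936, 0.2686]
eef_rot: [180.0, 0.2, 171.0]
contact_force: [0.7, -0.6, -0.8]
width: 0.072
grip_force: 0.0
stack 0.95 0.097 [0.5825 0.0937] -9.0
stack 0.73 0.912 [0.5218 0.1012] -9.2
stack 0.55 0.959 [0.5302 0.0994] -9.1
pos [0.5823 0.0936 0.2663] rot [-1.7999e+02 -8.0000e-02  1.7102e+02] t 23.05 w 0.0725 F [ 0.8  1.  -1.1] j6 11.0
total cm [  2.77 -35.22  -0.36] dr [-1.000e-04 -1.400e-03 -1.567e-01] rows 10 per row [ 0.277 -3.522 -0.036] [-0.     -0.0001 -0.0157]
```

View pics/s3.png

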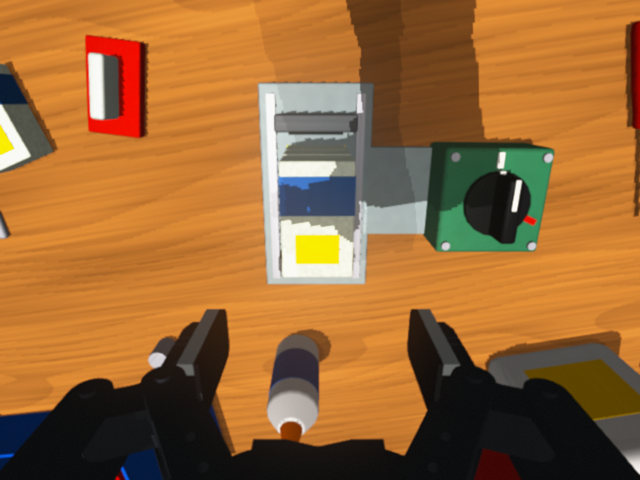

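Column of three is aligned (top at ~(318,220)); knob still at white mark. On to the remaining two.

```bash
python3 -m jog '[{"delta_pos":[0.3,-3.6,0],"dr":[0,0,0],"hand":0.85},{"delta_pos":[0.3,-3.6,0],"dr":[0,0,0],"hand":0.85},{"delta_pos":[0.3,-3.6,0],"dr":[0,0,0],"hand":0.85},{"delta_pos":[0.3,-3.6,0],"dr":[0,0,0],"hand":0.85},{"delta_pos":[0.3,-3.6,0],"dr":[0,0,0],"hand":0.85},{"delta_pos":[0.3,-3.6,0],"dr":[0,0,0],"hand":0.85},{"delta_pos":[0.3,-3.6,0],"dr":[0,0,0],"hand":0.85},{"delta_pos":[0.3,-3.6,0],"dr":[0,0,0],"hand":0.85}]' && python3 -m jog '[{"delta_pos":[0.3,-3.2,0],"dr":[0,0,0],"hand":0.85},{"delta_pos":[0.1,-3.2,0],"dr":[0,0,0],"hand":0.85},{"delta_pos":[0,0,0],"dr":[0,0,0],"hand":0.85},{"delta_pos":[0,0,0],"dr":[0,0,0],"hand":0.85},{"delta_pos":[0,0,0],"dr":[0,0,0],"hand":0.85}]'; python3 m3.py w4.png
```

```text
time_s: 23.72
ee_pos: [0.5127, -0.1883, 0.2658]
eef_rot: [179.9, -0.1, 171.0]
contact_force: [0.4, -0.3, 0.1]
width: 0.0725
grip_force: 0.0
time_s: 24.13
ee_pos: [0.4997, -0.2491, 0.2661]
eef_rot: [179.9, -0.1, 171.0]
contact_force: [0.1, 0.5, 1.1]
width: 0.0726
grip_force: 0.0
carton_1 0.77 [628. 229.] edge cost 0.556 xy [0.5864 0.1029] yaw 171.6 []
carton_1 0.74 [208. 166.]  cost 0.019 xy [ 0.4536 -0.3486] yaw 167.7 []
carton_1 0.67 [355. 148.]  cost 0.023 xy [ 0.459  -0.2066] yaw 11.3 []
hold_down 0.58 [478. 118.]  cost 0.041 xy [ 0.4512 -0.0822] yaw 162.8 [0.97974342]
```

View pics/w4.png

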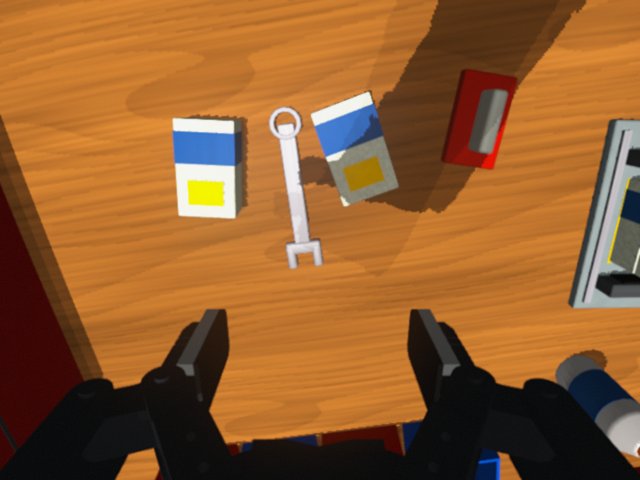

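```bash
python3 g.py .4530 -.3486 .1 167.7
```

```text
pos [ 0.5003 -0.2485  0.267 ] rot [ 1.7997e+02 -4.0000e-02  1.7111e+02] t 24.28 w 0.0721 F [ 0.1 -0.3  0.3] j6 -25.0
total cm [  3.12 -10.63  16.69] dr [ 0.0005 -0.0007  0.0595] rows 6 per row [ 0.519 -1.772  2.782] [ 0.0001 -0.0001  0.0099]
```

```bash
python3 -m jog '[{"delta_pos":[0.52,-1.77,2.6],"dr":[0,0,0],"hand":0.85},{"delta_pos":[0.52,-1.77,2.6],"dr":[0,0,0],"hand":0.85},{"delta_pos":[0.52,-1.77,2.6],"dr":[0,0,0],"hand":0.85},{"delta_pos":[0.52,-1.77,2.6],"dr":[0,0,0],"hand":0.85},{"delta_pos":[0.52,-1.77,2.6],"dr":[0,0,0],"hand":0.85},{"delta_pos":[0.52,-1.78,2.6],"dr":[0,0,0],"hand":0.85},{"delta_pos":[0,0,1.2],"dr":[0,0,0.0595],"hand":0.85},{"delta_pos":[0,0,0],"dr":[0,0,0],"hand":0.85}]' && python3 -m jog '[{"delta_pos":[0,0,0],"dr":[0,0,0],"hand":0.85},{"delta_pos":[0,0,0],"dr":[0,0,0],"hand":0.85}]'; python3 g.py .4536 -.3486 .0185 167.7
```

```text
time_s: 24.95
ee_pos: [0.4512, -0.3482, 0.0963]
eef_rot: [179.8, -0.2, 167.5]
contact_force: [0.7, 0.1, -1.0]
width: 0.0727
grip_force: 0.0
time_s: 25.12
ee_pos: [0.4537, -0.3494, 0.1004]
eef_rot: [-180.0, 0.1, 167.8]
contact_force: [1.2, 0.9, 0.2]
width: 0.0726
grip_force: 0.0
pos [ 0.4537 -0.3494  0.1004] rot [-1.7996e+02  7.0000e-02  1.6778e+02] t 25.12 w 0.0726 F [1.2 0.9 0.2] j6 -32.7
total cm [0.04 0.08 8.19] dr [-0.0006  0.0012  0.0014] rows 3 per row [0.013 0.028 2.731] [-0.0002  0.0004  0.0005]
```

```bash
python3 -m jog '[{"delta_pos":[0,0.05,3],"dr":[0,0,0],"hand":0.85},{"delta_pos":[0,0,3],"dr":[0,0,0],"hand":0.85},{"delta_pos":[0,0,1.5],"dr":[0,0,0],"hand":0.85},{"delta_pos":[0,0,0.7],"dr":[0,0,0],"hand":0.85},{"delta_pos":[0,0,0],"dr":[0,0,0],"hand":0.85},{"delta_pos":[0,0,0],"dr":[0,0,0],"hand":0.5},{"delta_pos":[0,0,0],"dr":[0,0,0],"hand":0.4},{"delta_pos":[0,0,0],"dr":[0,0,0],"hand":0.4}]' && python3 -m jog '[{"delta_pos":[0,0,0],"dr":[0,0,0],"hand":0.4},{"delta_pos":[0,0,0],"dr":[0,0,0],"hand":0.4}]'; python3 g.py .583 .0927 .2 171
```

```text
time_s: 25.78
ee_pos: [0.4541, -0.3502, 0.0192]
eef_rot: [-179.9, 0.2, 167.6]
contact_force: [-0.1, 1.2, 5.8]
width: 0.0549
grip_force: 65.0
time_s: 25.95
ee_pos: [0.4541, -0.3502, 0.0192]
eef_rot: [-179.9, 0.2, 167.6]
contact_force: [-0.7, 1.7, 6.4]
width: 0.0548
grip_force: 65.2
pos [ 0.4541 -0.3502  0.0192] rot [-1.7992e+02  1.6000e-01  1.6764e+02] t 25.95 w 0.0548 F [-0.7  1.7  6.4] j6 -32.6
total cm [ -3.16  46.   -18.14] dr [-0.0015  0.0028 -0.0587] rows 14 per row [-0.226  3.286 -1.296] [-0.0001  0.0002 -0.0042]
```

```bash
python3 -m jog '[{"delta_pos":[0,0,-3],"dr":[0,0,0],"hand":0.4},{"delta_pos":[0,0,-3.5],"dr":[0,0,0],"hand":0.4},{"delta_pos":[0,0,-3.5],"dr":[0,0,0],"hand":0.4},{"delta_pos":[0,0,-3.5],"dr":[0,0,0],"hand":0.4},{"delta_pos":[0,1,-2],"dr":[0,0,0],"hand":0.4},{"delta_pos":[0,3,0],"dr":[0,0,0],"hand":0.4},{"delta_pos":[-0.3,3.5,0],"dr":[0,0,0],"hand":0.4},{"delta_pos":[-0.3,3.5,0],"dr":[0,0,0],"hand":0.4}]' && python3 -m jog '[{"delta_pos":[-0.3,3.5,0],"dr":[0,0,0],"hand":0.4},{"delta_pos":[-0.3,3.5,0],"dr":[0,0,0],"hand":0.4},{"delta_pos":[-0.3,3.5,0],"dr":[0,0,0],"hand":0.4},{"delta_pos":[-0.3,3.5,0],"dr":[0,0,0],"hand":0.4},{"delta_pos":[-0.3,3.5,0],"dr":[0,0,0],"hand":0.4},{"delta_pos":[-0.3,3.5,0],"dr":[0,0,0],"hand":0.4},{"delta_pos":[-0.3,3.5,0],"dr":[0,0,0],"hand":0.4},{"delta_pos":[-0.3,3.5,0],"dr":[0,0,0],"hand":0.4}]' && python3 -m jog '[{"delta_pos":[-0.3,3.5,0],"dr":[0,0,0],"hand":0.4},{"delta_pos":[0,3.5,0],"dr":[0,0,-0.0587],"hand":0.4},{"delta_pos":[0,0,0],"dr":[0,0,0],"hand":0.4},{"delta_pos":[0,0,0],"dr":[0,0,0],"hand":0.4},{"delta_pos":[0,0,0],"dr":[0,0,0],"hand":0.4}]'; python3 g.py .5818 .0927 .139 171
```

```text
time_s: 26.62
ee_pos: [0.4826, -0.2427, 0.1737]
eef_rot: [-180.0, 0.1, 167.5]
contact_force: [1.2, 0.3, -2.3]
width: 0.0548
grip_force: 65.0
time_s: 27.28
ee_pos: [0.5662, 0.0269, 0.1733]
eef_rot: [180.0, 0.1, 167.6]
contact_force: [1.2, 0.1, -2.3]
width: 0.055
grip_force: 65.0
time_s: 27.7
ee_pos: [0.5837, 0.0929, 0.1727]
eef_rot: [-180.0, 0.0, 171.0]
contact_force: [-0.0, 0.2, -1.8]
width: 0.0553
grip_force: 65.1
pos [0.5837 0.0929 0.1727] rot [-1.7998e+02  2.0000e-02  1.7100e+02] t 27.7 w 0.0553 F [-0.   0.2 -1.8] j6 11.0
total cm [ 0.18 -0.04  3.37] dr [-0.0003  0.0003  0.    ] rows 1 per row [ 0.183 -0.043  3.37 ] [-0.0003  0.0003  0.    ]
```

```bash
python3 -m jog '[{"delta_pos":[0.15,0,1.2],"dr":[0,0,0],"hand":0.4},{"delta_pos":[0,0,1],"dr":[0,0,0],"hand":0.4},{"delta_pos":[0,0,0.6],"dr":[0,0,0],"hand":0.4},{"delta_pos":[0,0,0.3],"dr":[0,0,0],"hand":0.4},{"delta_pos":[0,0,0],"dr":[0,0,0],"hand":0.4},{"delta_pos":[0,0,0],"dr":[0,0,0],"hand":0.4},{"delta_pos":[0,0,0],"dr":[0,0,0],"hand":0.4}]'; python3 g.py .5818 .0927 .139 171
```

```text
time_s: 28.28
ee_pos: [0.5826, 0.0929, 0.1417]
eef_rot: [180.0, 0.0, 171.0]
contact_force: [-0.5, 0.7, -2.0]
width: 0.055
grip_force: 65.1
pos [0.5826 0.0929 0.1417] rot [1.7999e+02 3.0000e-02 1.7096e+02] t 28.28 w 0.055 F [-0.5  0.7 -2. ] j6 11.0
total cm [ 0.08 -0.03  0.27] dr [ 0.0001  0.0006 -0.0007] rows 1 per row [ 0.077 -0.032  0.274] [ 0.0001  0.0006 -0.0007]
```

```bash
python3 -m jog '[{"delta_pos":[0.05,0,0.2],"dr":[0,0,0],"hand":0.4},{"delta_pos":[0,0,0.1],"dr":[0,0,0],"hand":0.4},{"delta_pos":[0,0,0],"dr":[0,0,0],"hand":0.4},{"delta_pos":[0,0,0],"dr":[0,0,0],"hand":0.4}]'; python3 g.py .5818 .0927 .139 171
```

```text
time_s: 28.62
ee_pos: [0.5822, 0.0931, 0.1392]
eef_rot: [-180.0, 0.1, 171.0]
contact_force: [-1.6, -0.7, 4.9]
width: 0.0551
grip_force: 65.7
pos [0.5822 0.0931 0.1392] rot [-1.8000e+02  8.0000e-02  1.7098e+02] t 28.62 w 0.0551 F [-1.6 -0.7  4.9] j6 11.0
total cm [ 0.03 -0.05  0.02] dr [-0.0001  0.0013 -0.0004] rows 1 per row [ 0.03  -0.05   0.021] [-0.0001  0.0013 -0.0004]
```

```bash
python3 -m jog '[{"delta_pos":[0,0,0],"dr":[0,0,0],"hand":0.6},{"delta_pos":[0,0,0],"dr":[0,0,0],"hand":0.75},{"delta_pos":[0,0,0],"dr":[0,0,0],"hand":0.85},{"delta_pos":[0,0,0],"dr":[0,0,0],"hand":0.85},{"delta_pos":[0,0,-2],"dr":[0,0,0],"hand":0.85},{"delta_pos":[0,0,-4],"dr":[0,0,0],"hand":0.85},{"delta_pos":[0,0,-4],"dr":[0,0,0],"hand":0.85},{"delta_pos":[0,0,-3],"dr":[0,0,0],"hand":0.85}]' && python3 -m jog '[{"delta_pos":[0,0,0],"dr":[0,0,0],"hand":0.85},{"delta_pos":[0,0,0],"dr":[0,0,0],"hand":0.85}]'
python3 m4.py 4 s4.png;  python3 g.py .4766 -.2031 .1 191.3
```

```text
time_s: 29.28
ee_pos: [0.5821, 0.0932, 0.2713]
eef_rot: [180.0, 0.1, 171.0]
contact_force: [1.4, 0.7, 0.1]
width: 0.0725
grip_force: 0.0
time_s: 29.45
ee_pos: [0.583, 0.0932, 0.2703]
eef_rot: [180.0, 0.2, 171.0]
contact_force: [0.6, 0.0, -0.8]
width: 0.0729
grip_force: 0.0
stack 0.89 0.099 [0.5819 0.0937] -9.0
stack 0.7 0.932 [0.5406 0.1056] -22.7
stack 0.67 0.934 [0.523  0.1116] -11.9
stack 0.6 0.902 [0.5279 0.1007] -8.7
pos [0.5814 0.0932 0.2675] rot [-1.7999e+02 -6.0000e-02  1.7098e+02] t 29.55 w 0.0724 F [-0.9 -0.5 -0.9] j6 11.0
total cm [  5.69 -30.9   16.76] dr [ 0.     -0.0011 -0.3547] rows 10 per row [ 0.569 -3.09   1.676] [ 0.     -0.0001 -0.0355]
```

```bash
python3 -m jog '[{"delta_pos":[0.65,-3.5,0],"dr":[0,0,0],"hand":0.85},{"delta_pos":[0.65,-3.5,0],"dr":[0,0,0],"hand":0.85},{"delta_pos":[0.65,-3.5,0],"dr":[0,0,0],"hand":0.8},{"delta_pos":[0.65,-3.5,0],"dr":[0,0,0],"hand":0.8},{"delta_pos":[0.65,-3.5,1],"dr":[0,0,0],"hand":0.8},{"delta_pos":[0.65,-3.5,2],"dr":[0,0,0],"hand":0.8},{"delta_pos":[0.65,-3.5,2],"dr":[0,0,0],"hand":0.8},{"delta_pos":[0.65,-3.5,2],"dr":[0,0,0],"hand":0.8}]' && python3 -m jog '[{"delta_pos":[0.5,-2.9,2],"dr":[0,0,0],"hand":0.8},{"delta_pos":[0,0,2.5],"dr":[0,0,-0.118],"hand":0.8},{"delta_pos":[0,0,2.5],"dr":[0,0,-0.118],"hand":0.8},{"delta_pos":[0,0,2.5],"dr":[0,0,-0.118],"hand":0.8},{"delta_pos":[0,0,0],"dr":[0,0,0],"hand":0.8},{"delta_pos":[0,0,0],"dr":[0,0,0],"hand":0.8},{"delta_pos":[0,0,0],"dr":[0,0,0],"hand":0.8}]'; python3 g.py .4766 -.2031 .0185 191.3
```

```text
time_s: 30.22
ee_pos: [0.4848, -0.1762, 0.1963]
eef_rot: [180.0, -0.1, 171.0]
contact_force: [0.2, -0.7, -0.9]
width: 0.0681
grip_force: 0.0
time_s: 30.8
ee_pos: [0.4772, -0.203, 0.1038]
eef_rot: [180.0, -0.0, -169.0]
contact_force: [-0.4, 0.1, 0.6]
width: 0.0681
grip_force: 0.0
pos [ 0.4772 -0.203   0.1038] rot [ 1.7999e+02 -1.0000e-02 -1.6895e+02] t 30.8 w 0.0681 F [-0.4  0.1  0.6] j6 -42.2
total cm [ 0.06 -0.    8.53] dr [ 0.0002 -0.0002 -0.0044] rows 3 per row [ 0.018 -0.     2.844] [ 0.0001 -0.0001 -0.0015]
```

```bash
python3 -m jog '[{"delta_pos":[0,0,3],"dr":[0,0,0],"hand":0.8},{"delta_pos":[0,0,3],"dr":[0,0,0],"hand":0.8},{"delta_pos":[0,0,1.7],"dr":[0,0,0],"hand":0.8},{"delta_pos":[0,0,0.8],"dr":[0,0,0],"hand":0.8},{"delta_pos":[0,0,0],"dr":[0,0,0],"hand":0.8},{"delta_pos":[0,0,0],"dr":[0,0,0],"hand":0.5},{"delta_pos":[0,0,0],"dr":[0,0,0],"hand":0.4},{"delta_pos":[0,0,0],"dr":[0,0,0],"hand":0.4}]' && python3 -m jog '[{"delta_pos":[0,0,0],"dr":[0,0,0],"hand":0.4},{"delta_pos":[0,0,0],"dr":[0,0,0],"hand":0.4}]'; python3 g.py .4766 -.2031 .21 171
```

```text
time_s: 31.47
ee_pos: [0.4782, -0.2037, 0.0199]
eef_rot: [-179.9, 0.1, -168.8]
contact_force: [-0.6, 0.3, 7.0]
width: 0.055
grip_force: 64.5
time_s: 31.63
ee_pos: [0.4782, -0.2037, 0.0199]
eef_rot: [-179.9, 0.1, -168.8]
contact_force: [-0.0, 0.5, 7.9]
width: 0.0548
grip_force: 64.7
pos [ 0.4782 -0.2037  0.0199] rot [-1.7990e+02  1.3000e-01 -1.6876e+02] t 31.63 w 0.0548 F [-0.   0.5  7.9] j6 -42.4
total cm [  0.11   0.06 -19.01] dr [-0.0014  0.0025  0.3533] rows 6 per row [ 0.018  0.009 -3.168] [-0.0002  0.0004  0.0589]
```

```bash
python3 -m jog '[{"delta_pos":[0,0,-3],"dr":[0,0,0],"hand":0.4},{"delta_pos":[0,0,-3.5],"dr":[0,0,0],"hand":0.4},{"delta_pos":[0,0,-3.5],"dr":[0,0,0],"hand":0.4},{"delta_pos":[0,0,-3.5],"dr":[0,0,0.11],"hand":0.4},{"delta_pos":[0,0,-3.5],"dr":[0,0,0.12],"hand":0.4},{"delta_pos":[0,0,-2],"dr":[0,0,0.12],"hand":0.4},{"delta_pos":[0,0,0],"dr":[0,0,0],"hand":0.4},{"delta_pos":[0,0,0],"dr":[0,0,0],"hand":0.4}]'; python3 g.py .6009 .09 .21 171
```

```text
time_s: 32.3
ee_pos: [0.4777, -0.2034, 0.2097]
eef_rot: [-179.9, 0.2, 171.3]
contact_force: [-0.2, -0.2, -2.9]
width: 0.0553
grip_force: 65.4
pos [ 0.4777 -0.2034  0.2097] rot [-1.7993e+02  1.7000e-01  1.7129e+02] t 32.3 w 0.0553 F [-0.2 -0.2 -2.9] j6 -22.4
total cm [-7.74 30.87 -0.04] dr [-0.0012  0.0029  0.0051] rows 9 per row [-0.86   3.43  -0.005] [-0.0001  0.0003  0.0006]
```

```bash
python3 -m jog '[{"delta_pos":[-0.5,2,0],"dr":[0,0,0],"hand":0.4},{"delta_pos":[-0.86,3.4,0],"dr":[0,0,0],"hand":0.4},{"delta_pos":[-0.86,3.4,0],"dr":[0,0,0],"hand":0.4},{"delta_pos":[-0.86,3.4,0],"dr":[0,0,0],"hand":0.4},{"delta_pos":[-0.86,3.4,0],"dr":[0,0,0],"hand":0.4},{"delta_pos":[-0.86,3.4,0],"dr":[0,0,0],"hand":0.4},{"delta_pos":[-0.86,3.4,0],"dr":[0,0,0],"hand":0.4},{"delta_pos":[-0.86,3.4,0],"dr":[0,0,0],"hand":0.4}]' && python3 -m jog '[{"delta_pos":[-0.86,3.4,0],"dr":[0,0,0],"hand":0.4},{"delta_pos":[-0.36,1.7,0],"dr":[0,0,0.005],"hand":0.4},{"delta_pos":[0,0,0],"dr":[0,0,0],"hand":0.4},{"delta_pos":[0,0,0],"dr":[0,0,0],"hand":0.4},{"delta_pos":[0,0,0],"dr":[0,0,0],"hand":0.4}]'; python3 g.py .6009 .09 .176 171
```

```text
time_s: 32.97
ee_pos: [0.5803, 0.0437, 0.2066]
eef_rot: [-180.0, -0.2, 171.4]
contact_force: [0.8, -0.3, -1.1]
width: 0.0549
grip_force: 65.3
time_s: 33.38
ee_pos: [0.5998, 0.0899, 0.207]
eef_rot: [-180.0, -0.1, 171.0]
contact_force: [-0.9, -1.0, -1.8]
width: 0.0548
grip_force: 65.2
pos [0.5998 0.0899 0.207 ] rot [-1.7995e+02 -1.3000e-01  1.7100e+02] t 33.38 w 0.0548 F [-0.9 -1.  -1.8] j6 10.6
total cm [-0.11  0.02  3.1 ] dr [-0.0008 -0.0023 -0.0001] rows 1 per row [-0.111  0.024  3.102] [-0.0008 -0.0023 -0.0001]
```

```bash
python3 -m jog '[{"delta_pos":[-0.05,0,1.2],"dr":[0,0,0],"hand":0.4},{"delta_pos":[0,0,0.8],"dr":[0,0,0],"hand":0.4},{"delta_pos":[0,0,0.4],"dr":[0,0,0],"hand":0.4},{"delta_pos":[0,0,0.2],"dr":[0,0,0],"hand":0.4},{"delta_pos":[0,0,0],"dr":[0,0,0],"hand":0.4},{"delta_pos":[0,0,0],"dr":[0,0,0],"hand":0.4},{"delta_pos":[0,0,0],"dr":[0,0,0],"hand":0.4}]'; python3 g.py .6009 .09 .176 171
```

```text
time_s: 33.97
ee_pos: [0.6015, 0.0902, 0.1828]
eef_rot: [180.0, 0.0, 170.9]
contact_force: [0.8, 0.0, -2.2]
width: 0.0549
grip_force: 65.3
pos [0.6015 0.0902 0.1828] rot [1.8000e+02 4.0000e-02 1.7091e+02] t 33.97 w 0.0549 F [ 0.8  0.  -2.2] j6 10.7
total cm [ 0.06 -0.03  0.68] dr [ 0.0001  0.0007 -0.0015] rows 1 per row [ 0.058 -0.032  0.676] [ 0.0001  0.0007 -0.0015]
```

```bash
python3 -m jog '[{"delta_pos":[0.05,0,0.4],"dr":[0,0,0],"hand":0.4},{"delta_pos":[0,0,0.2],"dr":[0,0,0],"hand":0.4},{"delta_pos":[0,0,0.1],"dr":[0,0,0],"hand":0.4},{"delta_pos":[0,0,0],"dr":[0,0,0],"hand":0.4},{"delta_pos":[0,0,0],"dr":[0,0,0],"hand":0.4}]'; python3 g.py .6009 .09 .176 171
```

```text
time_s: 34.38
ee_pos: [0.601, 0.0905, 0.176]
eef_rot: [-180.0, 0.1, 170.9]
contact_force: [-1.4, 0.5, 5.1]
width: 0.0545
grip_force: 66.0
pos [0.601  0.0905 0.176 ] rot [-1.8000e+02  5.0000e-02  1.7092e+02] t 34.38 w 0.0545 F [-1.4  0.5  5.1] j6 10.8
total cm [-0.   -0.05 -0.  ] dr [-0.0001  0.0009 -0.0013] rows 1 per row [-0.001 -0.046 -0.001] [-0.0001  0.0009 -0.0013]
```

Contact at the expected height. Release, rise, and check the column.

```bash
python3 -m jog '[{"delta_pos":[0,0,0],"dr":[0,0,0],"hand":0.6},{"delta_pos":[0,0,0],"dr":[0,0,0],"hand":0.75},{"delta_pos":[0,0,0],"dr":[0,0,0],"hand":0.85},{"delta_pos":[0,0,0],"dr":[0,0,0],"hand":0.85},{"delta_pos":[0,0,-2],"dr":[0,0,0],"hand":0.85},{"delta_pos":[0,0,-4],"dr":[0,0,0],"hand":0.85},{"delta_pos":[0,0,-4],"dr":[0,0,0],"hand":0.85},{"delta_pos":[0,0,-4],"dr":[0,0,0],"hand":0.85}]' && python3 -m jog '[{"delta_pos":[0,3.5,0],"dr":[0,0,0],"hand":0.85},{"delta_pos":[0,3.5,0],"dr":[0,0,0],"hand":0.85},{"delta_pos":[0,3.5,0],"dr":[0,0,0],"hand":0.85},{"delta_pos":[0,3.5,0],"dr":[0,0,0],"hand":0.85},{"delta_pos":[0,2.5,0],"dr":[0,0,0],"hand":0.85},{"delta_pos":[0,0,0],"dr":[0,0,0],"hand":0.85},{"delta_pos":[0,0,0],"dr":[0,0,0],"hand":0.85},{"delta_pos":[0,0,0],"dr":[0,0,0],"hand":0.85}]'
python3 g.py .6076 .2557 .13 171
python3 - <<'E'
from h import *
V=[]
w=shot("wrist"); a=[cv2.resize(w["img"],(533,400))]
for n in("scene","side"):
    p=shot(n); q=proj(p,[[.5818,.0927,.1]])[0].astype(int); c=p["img"][q[1]-55:q[1]+55,q[0]-45:q[0]+45]
    a.append(cv2.resize(c,(164*2//2,200),interpolation=cv2.INTER_CUBIC))
    for r in env.outline_of("hold_down",p):
        m=r["region"]; f,v=fit([(p,m)],HOLD,back(p,cen(m),.012)[0],scale=True) if r["score"]>.4 else (9,np.zeros(4)); print(n,"hold",round(r["score"],2),np.round(cen(m)),round(f,3),v.round(3))
img=np.hstack([a[0],np.vstack(a[1:])]); save("st5.png",img)
E
```

```text
time_s: 35.05
ee_pos: [0.6002, 0.0905, 0.3167]
eef_rot: [-180.0, -0.0, 170.9]
contact_force: [1.4, 0.6, 0.5]
width: 0.0728
grip_force: 0.0
time_s: 35.72
ee_pos: [0.6267, 0.2531, 0.3149]
eef_rot: [-180.0, -0.0, 170.9]
contact_force: [0.0, 0.0, -0.4]
width: 0.0725
grip_force: 0.0
pos [0.6267 0.2531 0.3149] rot [-1.7997e+02 -3.0000e-02  1.7093e+02] t 35.72 w 0.0725 F [ 0.   0.  -0.4] j6 24.9
total cm [ 1.92 -0.03 18.49] dr [-0.0005 -0.0005 -0.0012] rows 6 per row [ 0.32  -0.006  3.082] [-0.0001 -0.0001 -0.0002]
scene hold 0.75 [258. 290.] 0.047 [ 0.451 -0.084 -0.302  0.96 ]
scene hold 0.64 [174. 295.] 0.033 [ 0.274 -0.202  1.774  1.264]
side hold 0.88 [275. 346.] 0.033 [ 0.277 -0.2    1.775  1.251]
side hold 0.72 [326. 296.] 0.067 [ 0.455 -0.083  2.873  0.966]
```

View pics/st5.png

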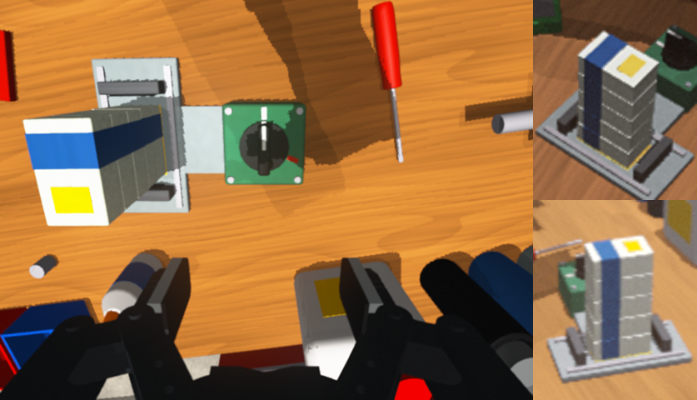

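Column is square and the knob pointer points at the white mark. Now grip the knob.

```bash
python3 -m jog '[{"delta_pos":[0.96,0,2],"dr":[0,0,0],"hand":0.7},{"delta_pos":[0.96,0,3.5],"dr":[0,0,0],"hand":0.7},{"delta_pos":[0,0,3.5],"dr":[0,0,0],"hand":0.7},{"delta_pos":[0,0,3.5],"dr":[0,0,0],"hand":0.7},{"delta_pos":[0,0,3.5],"dr":[0,0,0],"hand":0.7},{"delta_pos":[0,0,2],"dr":[0,0,0],"hand":0.7},{"delta_pos":[0,0,0],"dr":[0,0,0],"hand":0.7},{"delta_pos":[0,0,0],"dr":[0,0,0],"hand":0.7}]'; python3 g.py .6076 .2557 .083 171
```

```text
time_s: 36.63
ee_pos: [0.6075, 0.2558, 0.1352]
eef_rot: [-180.0, -0.1, 170.9]
contact_force: [0.5, -0.3, 1.2]
width: 0.0596
grip_force: 0.0
pos [0.6075 0.2558 0.1352] rot [-1.7996e+02 -8.0000e-02  1.7088e+02] t 36.63 w 0.0596 F [ 0.5 -0.3  1.2] j6 25.6
total cm [-0.02 -0.    5.22] dr [-0.0007 -0.0014 -0.002 ] rows 2 per row [-1.100e-02 -2.000e-03  2.608e+00] [-0.0004 -0.0007 -0.001 ]
```

```bash
python3 -m jog '[{"delta_pos":[0,0,2.5],"dr":[0,0,0],"hand":0.7},{"delta_pos":[0,0,1.7],"dr":[0,0,0],"hand":0.7},{"delta_pos":[0,0,1],"dr":[0,0,0],"hand":0.7},{"delta_pos":[0,0,0],"dr":[0,0,0],"hand":0.3},{"delta_pos":[0,0,0],"dr":[0,0,0],"hand":0},{"delta_pos":[0,0,0],"dr":[0,0,0],"hand":0},{"delta_pos":[0,0,0],"dr":[0,0,0],"hand":0},{"delta_pos":[0,0,0],"dr":[0,0,0],"hand":0}]'; python3 g.py .6076 .2557 .083 56.4
```

```text
time_s: 37.3
ee_pos: [0.6087, 0.2549, 0.0855]
eef_rot: [-179.9, 0.2, 170.9]
contact_force: [-2.9, -9.2, 9.0]
width: 0.0126
grip_force: 59.6
pos [0.6087 0.2549 0.0855] rot [-1.7986e+02  1.5000e-01  1.7086e+02] t 37.3 w 0.0126 F [-2.9 -9.2  9. ] j6 25.6
total cm [0.13 0.06 0.24] dr [1.1000e-03 4.1000e-03 1.9977e+00] rows 18 per row [0.007 0.003 0.014] [1.00e-04 2.00e-04 1.11e-01]
```

```bash
python3 -m jog '[{"delta_pos":[0,0,0],"dr":[0,0,0.1],"hand":0},{"delta_pos":[0,0,0],"dr":[0,0,0.12],"hand":0},{"delta_pos":[0,0,0],"dr":[0,0,0.12],"hand":0},{"delta_pos":[0,0,0],"dr":[0,0,0.12],"hand":0},{"delta_pos":[0,0,0],"dr":[0,0,0.12],"hand":0},{"delta_pos":[0,0,0],"dr":[0,0,0.12],"hand":0},{"delta_pos":[0,0,0],"dr":[0,0,0.12],"hand":0},{"delta_pos":[0,0,0],"dr":[0,0,0.12],"hand":0}]' && python3 -m jog '[{"delta_pos":[0,0,0],"dr":[0,0,0.12],"hand":0},{"delta_pos":[0,0,0],"dr":[0,0,0.12],"hand":0},{"delta_pos":[0,0,0],"dr":[0,0,0.12],"hand":0},{"delta_pos":[0,0,0],"dr":[0,0,0.12],"hand":0},{"delta_pos":[0,0,0],"dr":[0,0,0.12],"hand":0},{"delta_pos":[0,0,0],"dr":[0,0,0.12],"hand":0},{"delta_pos":[0,0,0],"dr":[0,0,0.12],"hand":0},{"delta_pos":[0,0,0],"dr":[0,0,0.12],"hand":0}]' && python3 -m jog '[{"delta_pos":[0,0,0],"dr":[0,0,0.08],"hand":0},{"delta_pos":[0,0,0],"dr":[0,0,0.02],"hand":0},{"delta_pos":[0,0,0],"dr":[0,0,0],"hand":0},{"delta_pos":[0,0,0],"dr":[0,0,0],"hand":0}]'; python3 g.py .6076 .2557 .083 56.4
```

```text
time_s: 37.97
ee_pos: [0.609, 0.2552, 0.0854]
eef_rot: [179.9, 0.2, 116.7]
contact_force: [-0.6, -7.5, 7.2]
width: 0.0128
grip_force: 59.3
time_s: 38.63
ee_pos: [0.6095, 0.2551, 0.0855]
eef_rot: [179.8, 0.0, 61.7]
contact_force: [0.4, -7.3, 6.2]
width: 0.0127
grip_force: 59.3
time_s: 38.97
ee_pos: [0.6095, 0.2551, 0.0855]
eef_rot: [179.8, -0.0, 56.2]
contact_force: [0.2, -6.4, 6.2]
width: 0.0126
grip_force: 59.3
pos [0.6095 0.2551 0.0855] rot [ 1.7976e+02 -1.0000e-02  5.6250e+01] t 38.97 w 0.0126 F [ 0.2 -6.4  6.2] j6 140.2
total cm [-0.05 -0.19  0.25] dr [ 0.0042 -0.0001 -0.0027] rows 1 per row [-0.051 -0.194  0.246] [ 0.0042 -0.0001 -0.0027]
```

```bash
python3 -m jog '[{"delta_pos":[0,0,0],"dr":[0,0,0],"hand":0.4},{"delta_pos":[0,0,0],"dr":[0,0,0],"hand":0.6},{"delta_pos":[0,0,0],"dr":[0,0,0],"hand":0.6},{"delta_pos":[0,0,-1.5],"dr":[0,0,0],"hand":0.7},{"delta_pos":[0,0,-3.5],"dr":[0,0,0],"hand":0.7},{"delta_pos":[0,0,-3.5],"dr":[0,0,-0.12],"hand":0.7},{"delta_pos":[0,0,-3.5],"dr":[0,0,-0.12],"hand":0.7},{"delta_pos":[0,0,-3.5],"dr":[0,0,-0.12],"hand":0.7}]' && python3 -m jog '[{"delta_pos":[0,0,-3.5],"dr":[0,0,-0.12],"hand":0.7},{"delta_pos":[0,0,-3.5],"dr":[0,0,-0.12],"hand":0.7},{"delta_pos":[0,0,0],"dr":[0,0,-0.12],"hand":0.7},{"delta_pos":[0,0,0],"dr":[0,0,-0.12],"hand":0.7},{"delta_pos":[0,0,0],"dr":[0,0,-0.12],"hand":0.7},{"delta_pos":[0,0,0],"dr":[0,0,-0.12],"hand":0.7},{"delta_pos":[0,0,0],"dr":[0,0,-0.12],"hand":0.7},{"delta_pos":[0,0,0],"dr":[0,0,-0.12],"hand":0.7}]' && python3 -m jog '[{"delta_pos":[0,0,0],"dr":[0,0,-0.12],"hand":0.7},{"delta_pos":[0,0,0],"dr":[0,0,-0.12],"hand":0.7},{"delta_pos":[0,0,0],"dr":[0,0,-0.12],"hand":0.7},{"delta_pos":[0,0,0],"dr":[0,0,-0.12],"hand":0.7},{"delta_pos":[0,0,0],"dr":[0,0,-0.1],"hand":0.7},{"delta_pos":[0,0,0],"dr":[0,0,0],"hand":0.7},{"delta_pos":[0,0,0],"dr":[0,0,0],"hand":0.7}]'
python3 - <<'E'
from h import *
w=shot("wrist"); C=[.6076,.2557]
q=proj(w,[C+[.08]])[0].astype(int); print(q,proj(w,[C+[.093]]).round(1))
c=w["img"][max(q[1]-60,0):q[1]+60,q[0]-70:q[0]+70]; save("kn2.png",cv2.resize(c,None,fx=5,fy=5,interpolation=cv2.INTER_CUBIC))
g=cv2.cvtColor(w["img"],cv2.COLOR_RGB2HSV)
# white pointer stripe on top of the bar: bright unsaturated pixels back-projected to z=.093 within the bar's length
ys,xs=np.mgrid[q[1]-45:q[1]+45,q[0]-45:q[0]+45]; uv=np.c_[xs.ravel(),ys.ravel()]
P=back(w,uv,.093)[:,:2]-C; h=g[uv[:,1],uv[:,0]]
k=(h[:,1]<60)&(h[:,2]>110)&(np.hypot(*P.T)<.029); P=P[k]; v=P[P[:,1]>-1].mean(0); print(k.sum(),v)
y=np.arctan2(-v[1],-v[0]); print("theta",(np.radians(-9)-y)%(2*np.pi)); 
d=np.linalg.svd(P-P.mean(0))[2][0]; print("theta by stripe dir",(np.radians(-9)-np.arctan2(d[1],d[0]))%np.pi)
E
python3 g.py .45 -.08 .25 163
```

```text
time_s: 39.63
ee_pos: [0.6075, 0.2567, 0.2402]
eef_rot: [-180.0, -0.0, 77.3]
contact_force: [2.3, 1.2, -0.1]
width: 0.0594
grip_force: 0.0
time_s: 40.3
ee_pos: [0.6078, 0.2567, 0.3085]
eef_rot: [180.0, -0.0, 132.3]
contact_force: [-0.1, 0.3, 0.3]
width: 0.0597
grip_force: 0.0
time_s: 40.88
ee_pos: [0.6078, 0.2566, 0.3084]
eef_rot: [180.0, -0.0, 165.0]
contact_force: [0.6, -0.3, 1.9]
width: 0.0596
grip_force: 0.0
[316 200] [[316.1 203.9]]
183 [0.00843845 0.01206076]
theta 2.024215699476972
theta by stripe dir 1.9982386271328552
pos [0.6078 0.2566 0.3084] rot [179.99  -0.   164.99] t 40.93 w 0.06 F [ 0.4  0.8 -0.1] j6 31.5
total cm [  6.53 -36.6    5.83] dr [ 0.0002 -0.      0.0348] rows 11 per row [ 0.593 -3.327  0.53 ] [ 0.     -0.      0.0032]
```

View pics/kn2.png

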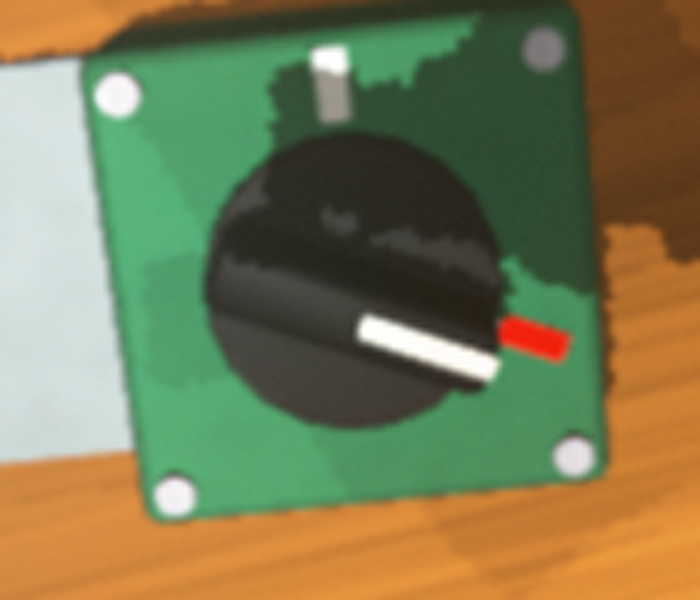

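Pointer is at the red mark (θ ≈ 2.0). Over to the hold-down.

```bash
python3 -m jog '[{"delta_pos":[0.6,-3.6,0],"dr":[0,0,0],"hand":0.7},{"delta_pos":[0.6,-3.6,0],"dr":[0,0,0],"hand":0.7},{"delta_pos":[0.6,-3.6,0],"dr":[0,0,0],"hand":0.7},{"delta_pos":[0.6,-3.6,0],"dr":[0,0,0],"hand":0.7},{"delta_pos":[0.6,-3.6,0],"dr":[0,0,0],"hand":0.7},{"delta_pos":[0.6,-3.6,0],"dr":[0,0,0],"hand":0.7},{"delta_pos":[0.6,-3.6,0],"dr":[0,0,0],"hand":0.7},{"delta_pos":[0.6,-3.6,0],"dr":[0,0,0],"hand":0.7}]' && python3 -m jog '[{"delta_pos":[0.7,-3.6,1],"dr":[0,0,0],"hand":0.7},{"delta_pos":[0.7,-3.6,2],"dr":[0,0,0],"hand":0.7},{"delta_pos":[0.3,-0.6,2.5],"dr":[0,0,0.035],"hand":0.7},{"delta_pos":[0,0,0],"dr":[0,0,0],"hand":0.7},{"delta_pos":[0,0,0],"dr":[0,0,0],"hand":0.7},{"delta_pos":[0,0,0],"dr":[0,0,0],"hand":0.7}]'
python3 m3.py w5.png; python3 g.py .4515 -.0822 .12 163.1
```

```text
time_s: 41.6
ee_pos: [0.4868, -0.011, 0.3085]
eef_rot: [180.0, 0.0, 165.0]
contact_force: [1.2, -0.1, -0.1]
width: 0.0599
grip_force: 0.0
time_s: 42.1
ee_pos: [0.4524, -0.0802, 0.2546]
eef_rot: [180.0, 0.1, 163.2]
contact_force: [0.4, 0.5, 1.1]
width: 0.0596
grip_force: 0.0
carton_1 0.92 [496. 267.]  cost 0.701 xy [0.5764 0.0439] yaw 171.1 []
carton_1 0.89 [541. 288.]  cost 0.593 xy [0.6256 0.1281] yaw 167.0 []
carton_1 0.83 [520. 271.]  cost 0.633 xy [0.6004 0.1104] yaw 165.7 []
carton_1 0.8 [567. 311.] edge cost 0.554 xy [0.6548 0.1507] yaw 167.6 []
carton_1 0.64 [603. 359.] edge cost 0.448 xy [0.6947 0.1827] yaw 172.3 []
hold_down 0.91 [131.  50.] edge cost 0.074 xy [ 0.2743 -0.2   ] yaw 101.7 [1.26236381]
hold_down 0.63 [315. 193.]  cost 0.011 xy [ 0.4508 -0.0822] yaw 163.3 [0.99351423]
pos [ 0.4527 -0.08    0.2545] rot [1.8000e+02 1.1000e-01 1.6328e+02] t 42.25 w 0.0599 F [-0.3  0.2  0.1] j6 -2.4
total cm [ 0.08 -0.24 13.45] dr [0.0001 0.002  0.0032] rows 4 per row [ 0.02  -0.061  3.363] [0.     0.0005 0.0008]
```

View pics/w5.png

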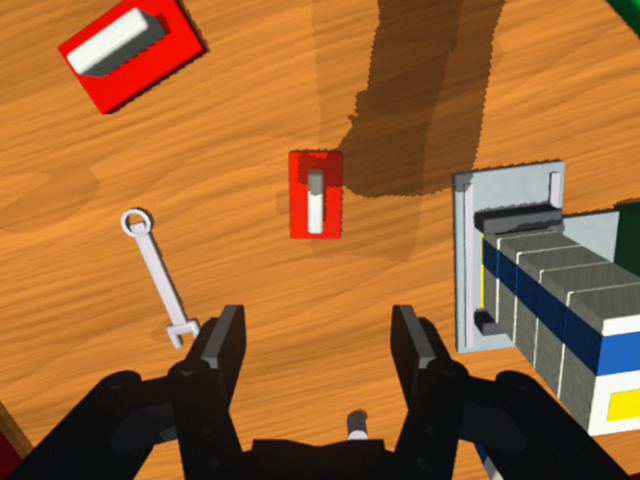

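Candidates: (131,50) is 1.26× the given size → the large one; (315,193) fits at 0.99× → the smaller, wanted block, confirmed in this close view.

```bash
python3 -m jog '[{"delta_pos":[0.13,-0.24,3.5],"dr":[0,0,0],"hand":0.6},{"delta_pos":[0,0,4],"dr":[0,0,0],"hand":0.6},{"delta_pos":[0,0,4],"dr":[0,0,0],"hand":0.6},{"delta_pos":[0,0,4],"dr":[0,0,0],"hand":0.6},{"delta_pos":[0,0,3.5],"dr":[0,0,0],"hand":0.6},{"delta_pos":[0,0,2],"dr":[0,0,0],"hand":0.6},{"delta_pos":[0,0,0.7],"dr":[0,0,0],"hand":0.6},{"delta_pos":[0,0,0],"dr":[0,0,0],"hand":0.6}]' && python3 -m jog '[{"delta_pos":[0,0,0],"dr":[0,0,0],"hand":0.6},{"delta_pos":[0,0,0],"dr":[0,0,0],"hand":0.6}]'; python3 g.py .4510 -.0822 .030 163.3
```

```text
time_s: 42.92
ee_pos: [0.4493, -0.0819, 0.0355]
eef_rot: [180.0, -0.1, 163.2]
contact_force: [0.5, -0.3, 0.0]
width: 0.0511
grip_force: 0.0
time_s: 43.08
ee_pos: [0.4512, -0.0829, 0.0379]
eef_rot: [-180.0, 0.2, 163.2]
contact_force: [-0.6, -0.6, 0.4]
width: 0.0512
grip_force: 0.0
pos [ 0.4512 -0.0829  0.0379] rot [-1.7999e+02  1.6000e-01  1.6321e+02] t 43.08 w 0.0512 F [-0.6 -0.6  0.4] j6 -2.8
total cm [0.04 0.07 0.79] dr [-0.0001  0.0029 -0.0016] rows 1 per row [0.038 0.066 0.794] [-0.0001  0.0029 -0.0016]
```

```bash
python3 -m jog '[{"delta_pos":[0,0.07,0.7],"dr":[0,0,0],"hand":0.6},{"delta_pos":[0,0,0],"dr":[0,0,0],"hand":0.3},{"delta_pos":[0,0,0],"dr":[0,0,0],"hand":0},{"delta_pos":[0,0,0],"dr":[0,0,0],"hand":0},{"delta_pos":[0,0,0],"dr":[0,0,0],"hand":0},{"delta_pos":[0,0,0],"dr":[0,0,0],"hand":0},{"delta_pos":[0,0,0],"dr":[0,0,0],"hand":0}]'; python3 g.py .5817 .093 .25 171
```

```text
time_s: 43.67
ee_pos: [0.45, -0.0821, 0.0298]
eef_rot: [-180.0, 0.0, 163.2]
contact_force: [-1.9, -0.1, 6.0]
width: 0.013
grip_force: 59.2
pos [ 0.45   -0.0821  0.0298] rot [-1.7999e+02  4.0000e-02  1.6317e+02] t 43.67 w 0.013 F [-1.9 -0.1  6. ] j6 -2.7
total cm [ -7.55  20.57 -22.02] dr [-0.0002  0.0006 -0.1366] rows 9 per row [-0.839  2.286 -2.446] [-0.      0.0001 -0.0152]
```

```bash
python3 -m jog '[{"delta_pos":[0,0,-2.5],"dr":[0,0,0],"hand":0},{"delta_pos":[0,0,-3.5],"dr":[0,0,0],"hand":0},{"delta_pos":[0,0,-3.5],"dr":[0,0,0],"hand":0},{"delta_pos":[0,0,-3.5],"dr":[0,0,0],"hand":0},{"delta_pos":[0,0,-3.5],"dr":[0,0,0],"hand":0},{"delta_pos":[0,0,-3.5],"dr":[0,0,0],"hand":0},{"delta_pos":[0,0,-2],"dr":[0,0,0],"hand":0},{"delta_pos":[0,0,-0.5],"dr":[0,0,0],"hand":0}]' && python3 -m jog '[{"delta_pos":[-0.75,2,0],"dr":[0,0,0],"hand":0},{"delta_pos":[-1.14,3.1,0],"dr":[0,0,0],"hand":0},{"delta_pos":[-1.14,3.1,0],"dr":[0,0,0],"hand":0},{"delta_pos":[-1.14,3.1,0],"dr":[0,0,0],"hand":0},{"delta_pos":[-1.14,3.1,0],"dr":[0,0,0],"hand":0},{"delta_pos":[-1.14,3.1,0],"dr":[0,0,-0.0],"hand":0},{"delta_pos":[-1.05,3.1,0],"dr":[0,0,-0.068],"hand":0},{"delta_pos":[0,0,0],"dr":[0,0,-0.068],"hand":0}]' && python3 -m jog '[{"delta_pos":[0,0,0],"dr":[0,0,0],"hand":0},{"delta_pos":[0,0,0],"dr":[0,0,0],"hand":0},{"delta_pos":[0,0,0],"dr":[0,0,0],"hand":0}]'; python3 g.py .5812 .093 .2218 171
```

```text
time_s: 44.33
ee_pos: [0.4511, -0.0824, 0.2576]
eef_rot: [-180.0, 0.3, 163.2]
contact_force: [0.5, -0.5, -5.2]
width: 0.0126
grip_force: 60.0
time_s: 45.0
ee_pos: [0.5829, 0.0979, 0.2515]
eef_rot: [179.9, -0.1, 171.3]
contact_force: [-1.7, -0.9, -5.4]
width: 0.0129
grip_force: 60.5
time_s: 45.25
ee_pos: [0.5802, 0.0928, 0.2533]
eef_rot: [-180.0, -0.1, 170.8]
contact_force: [-0.3, -0.4, -4.7]
width: 0.0127
grip_force: 60.5
pos [0.5802 0.0928 0.2533] rot [-1.7996e+02 -1.2000e-01  1.7081e+02] t 45.25 w 0.0127 F [-0.3 -0.4 -4.7] j6 11.2
total cm [-0.1   0.03  3.15] dr [-0.0006 -0.002  -0.0033] rows 1 per row [-0.099  0.034  3.151] [-0.0006 -0.002  -0.0033]
```

```bash
python3 -m jog '[{"delta_pos":[-0.05,0.03,1],"dr":[0,0,0],"hand":0},{"delta_pos":[0,0,0.8],"dr":[0,0,-0.002],"hand":0},{"delta_pos":[0,0,0.4],"dr":[0,0,0],"hand":0},{"delta_pos":[0,0,0.2],"dr":[0,0,0],"hand":0},{"delta_pos":[0,0,0],"dr":[0,0,0],"hand":0},{"delta_pos":[0,0,0],"dr":[0,0,0],"hand":0},{"delta_pos":[0,0,0],"dr":[0,0,0],"hand":0}]'; python3 g.py .5812 .093 .2218 171
python3 - <<'E'
from h import *
w=shot("wrist"); save("hd.png",w["img"])
for r in env.outline_of("hold_down",w)[:2]:
    m=r["region"]; print(r["score"],cen(m)); f,v=fit([(w,m)],[HOLD[0]],[.5812,.093],z=.2,yaws=[np.radians(-9)]); print(f,v)
E
```

```text
time_s: 45.83
ee_pos: [0.5819, 0.0937, 0.2307]
eef_rot: [180.0, 0.0, 171.1]
contact_force: [0.5, 0.7, -3.8]
width: 0.0128
grip_force: 60.4
pos [0.5819 0.0937 0.2307] rot [1.7999e+02 3.0000e-02 1.7108e+02] t 45.83 w 0.0128 F [ 0.5  0.7 -3.8] j6 11.0
total cm [ 0.06 -0.08  0.89] dr [0.0001 0.0005 0.0014] rows 1 per row [ 0.056 -0.082  0.886] [0.0001 0.0005 0.0014]
0.89 [np.float64(317.6654736034769), np.float64(285.91384379394094)]
0.33703200711820236 [ 0.58446688  0.09378761 -0.1554331 ]
0.31 [np.float64(304.256111757858), np.float64(426.9348079161816)]
0.7462221970683117 [0.62139794 0.04485982 0.3116075 ]
```

View pics/hd.png

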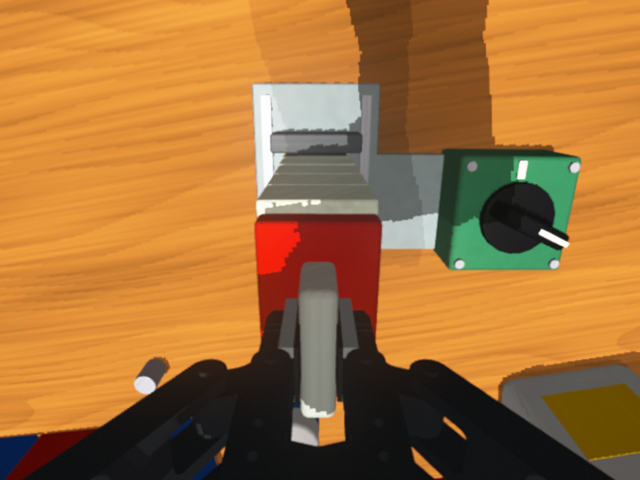

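Block hangs square over the column (plate 257–380, row 215). Lower it.

```bash
python3 -m jog '[{"delta_pos":[0.04,-0.05,0.4],"dr":[0,0,0],"hand":0},{"delta_pos":[0,0,0.2],"dr":[0,0,0],"hand":0},{"delta_pos":[0,0,0.15],"dr":[0,0,0],"hand":0},{"delta_pos":[0,0,0],"dr":[0,0,0],"hand":0},{"delta_pos":[0,0,0],"dr":[0,0,0],"hand":0},{"delta_pos":[0,0,0],"dr":[0,0,0],"hand":0}]'; python3 g.py .5812 .093 .2218 171
```

```text
time_s: 46.43
ee_pos: [0.5813, 0.0933, 0.2229]
eef_rot: [180.0, 0.0, 171.1]
contact_force: [-0.2, -0.1, -3.9]
width: 0.0128
grip_force: 60.4
pos [0.5813 0.0933 0.2229] rot [180.     0.   171.09] t 46.43 w 0.0128 F [-0.2 -0.1 -3.9] j6 10.9
total cm [ 0.   -0.03  0.11] dr [0.     0.0001 0.0016] rows 1 per row [ 0.    -0.034  0.11 ] [0.     0.0001 0.0016]
```

```bash
python3 -m jog '[{"delta_pos":[0,-0.02,0.1],"dr":[0,0,0],"hand":0},{"delta_pos":[0,0,0.05],"dr":[0,0,0],"hand":0},{"delta_pos":[0,0,0],"dr":[0,0,0],"hand":0},{"delta_pos":[0,0,0],"dr":[0,0,0],"hand":0},{"delta_pos":[0,0,0],"dr":[0,0,0],"hand":0}]'; python3 g.py .5812 .093 .2218 171
```

```text
time_s: 46.85
ee_pos: [0.5814, 0.0931, 0.2218]
eef_rot: [180.0, 0.0, 171.1]
contact_force: [-1.0, -0.1, 2.9]
width: 0.0128
grip_force: 61.4
pos [0.5814 0.0931 0.2218] rot [1.7999e+02 4.0000e-02 1.7109e+02] t 46.85 w 0.0128 F [-1.  -0.1  2.9] j6 10.9
total cm [ 0.02 -0.01  0.  ] dr [0.0002 0.0007 0.0016] rows 1 per row [ 0.015 -0.015  0.005] [0.0002 0.0007 0.0016]
```

Seated (force changed from −3.9 N to +2.9 N). Release and clear.

```bash
python3 -m jog '[{"delta_pos":[0,0,0],"dr":[0,0,0],"hand":0.3},{"delta_pos":[0,0,0],"dr":[0,0,0],"hand":0.4},{"delta_pos":[0,0,0],"dr":[0,0,0],"hand":0.5},{"delta_pos":[0,0,0],"dr":[0,0,0],"hand":0.5},{"delta_pos":[0,0,-2],"dr":[0,0,0],"hand":0.5},{"delta_pos":[0,0,-3],"dr":[0,0,0],"hand":0.5},{"delta_pos":[0,0,-3.5],"dr":[0,0,0],"hand":0.5},{"delta_pos":[0,0,-3.5],"dr":[0,0,0],"hand":0.5}]' && python3 -m jog '[{"delta_pos":[3,3.5,0],"dr":[0,0,0],"hand":0.5},{"delta_pos":[2,3.5,0],"dr":[0,0,0],"hand":0.5},{"delta_pos":[2,3.5,0],"dr":[0,0,0],"hand":0.5},{"delta_pos":[2,3.5,0],"dr":[0,0,0],"hand":0.5},{"delta_pos":[0,0,0],"dr":[0,0,0],"hand":0.5},{"delta_pos":[0,0,0],"dr":[0,0,0],"hand":0.5},{"delta_pos":[0,0,0],"dr":[0,0,0],"hand":0.5}]'
python3 - <<'E'
from h import *
V=[];a=[]
for n in("scene","side"):
    p=shot(n); q=proj(p,[[.5818,.0927,.11]])[0].astype(int); c=p["img"][q[1]-75:q[1]+75,q[0]-60:q[0]+75]; a.append(cv2.resize(c,(396,440),interpolation=cv2.INTER_CUBIC))
    for r in env.outline_of("hold_down",p):
        m=r["region"]; x=back(p,cen(m),.21)[0]
        if np.hypot(*(x[:2]-[.5818,.093]))<.04: V.append((p,m))
print(len(V)); f,v=fit(V,HOLD,[.5818,.093],z=.192,yaws=[np.radians(-9)]); print(f,v[:2],np.degrees(v[2]))
save("end.png",np.hstack(a))
E
```

```text
time_s: 47.52
ee_pos: [0.5807, 0.0931, 0.3425]
eef_rot: [-180.0, -0.1, 171.1]
contact_force: [1.9, -0.6, -0.1]
width: 0.0429
grip_force: 0.0
time_s: 48.1
ee_pos: [0.5163, 0.2416, 0.3413]
eef_rot: [-180.0, 0.0, 171.1]
contact_force: [0.1, -0.4, 0.2]
width: 0.0429
grip_force: 0.0
2
0.08808906059752797 [0.58480666 0.09203096] -8.958215639416563
```

View pics/end.png

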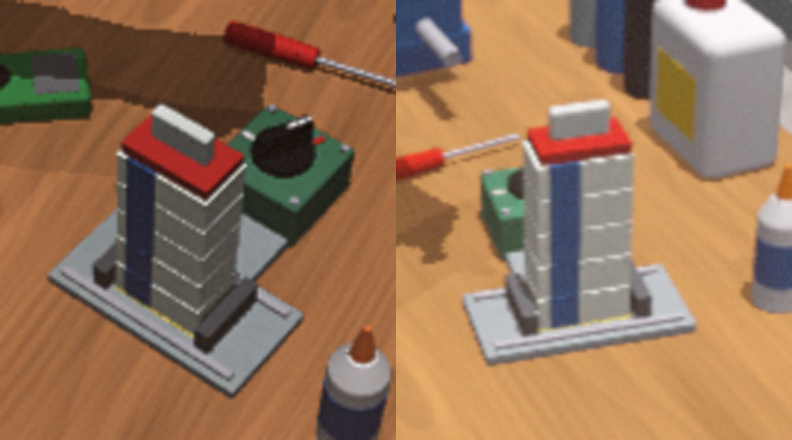

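The column is square, the cheeks are closed, the knob is at red and the block is seated. Handing in.

```bash
python3 -c "
from rig import env;print(env.finish_job())"
```

```text
the job is handed in; nothing more can be done
None
```

The job is handed in at about 48 s of the 208 s: all five cartons stand in one square column on the yellow rectangle, the knob is at the red mark with the cheeks closed, and the smaller red hold-down block sits on top.

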